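# Load, close and start the anaerobic jar station

## Task

Get the anaerobic jar ready to run: lower the carrier with the two culture dishes into the jar without dropping it, then close the jar with its lid, turning it until the red key drops into the notch of the rim and the lid sits fully down. Last, press the green start bar near its middle so that both ends go down evenly and the bar stays fully down; never push it askew. Keep the carrier level and leave everything else standing where it is.

Things in the scene. Friction and masses are not known exactly. Their poses are not given: they have to be found in the camera images.
- station: Fixed gassing station: grey tray 245 x 236 mm (top 12 mm high), on it a jar (axis at x = +30 mm, y = 0) and along its front a grey console with the green start bar. Origin: centre of the underside; x points to its back, y to its left, z up. A grey gas coupling block (26 x 40 mm, 74 mm high) stands behind the jar. It is fixed and cannot be pushed away.
- jar_floor (a point): Centre of the jar's inner floor, 16 mm above the bench, 72 mm below the rim; the inner radius of the jar is 56 mm all the way down.
- jar_rim (a point): On the jar's axis at the top of its metal rim, 88 mm above the bench; axes as the station. The rim is a flat ring, inner radius 56 mm, outer 64 mm, with a single notch, 16 mm wide and 9 mm deep, between two red marks at the back of the jar (in direction +x from the axis).
- notch (a point): Middle of the notch's mouth, 60 mm from the jar's axis, at the height of the rim's top.
- jar_lid: Loose lid, 0.18 to 0.35 kg, lying right way up. Origin: centre of the underside of its black plug (radius 53.5 mm, z 0 to 9 mm). Grey flange, radius 66 mm, z 9 to 15 mm. Black square knob 32 x 32 mm, sides along the lid's x and y, z 17 to 51 mm. x points to the red key (red stripe). Seated, the flange lies on the rim: origin 79 mm above the bench, x along the station's x.
- lid_key (a point): On the red key, a tab on the lid's edge 12 mm wide, from 54 to 76 mm radius, reaching 7 mm below the flange. Point: 60 mm from the lid's centre at the flange's underside; meets notch when seated. Out of line the key rides on the rim, 7 mm too high. At the start the lid's x is within 1.3 rad of the world's x.
- dish_carrier: Loose steel carrier, 0.16 to 0.28 kg: base disc of radius 50 mm with two closed petri dishes fixed on it (up to 33 mm) and a bail with a blue grip bar on top. Origin: centre of the underside. Grip bar 12 mm wide (x), 50 mm long (y), 12 mm high, centre 56 mm above the origin, 17 mm free below it. May stand in the jar at any yaw.
- start_bar (a joint): Angle of the start bar about its hinge along the back edge, rad: 0 is up, grows as the bar is pressed down, stop at 0.216 (fully down). It starts at 0 to 0.03. Stiff friction hinge: about 6 to 7 N at the bar's middle moves it, and it stays where it is left.
- bar_skew (a joint): Rock of the bar about its middle, rad: 0 when both ends are level; positive lifts the left (+y of the station) end. Spring of 8 N m/rad (10 N pressed 25 mm off the middle rocks it by 0.03), stops at 0.09.
- bar_centre (a point): Middle of the top face of the green bar (34 mm front to back, 190 mm long along the station's y, 10 mm thick). At joint 0 it is 59 mm above the bench and 100 mm ahead of the station's origin (x = -100 mm); its hinge axis is 34 mm behind it at 50 mm height; pressed fully it has gone down about 7 mm. Axes as the bar: y along it.
- bar_left (a point): Top of the bar 90 mm to the left (+y) of its middle.
- bar_right (a point): Top of the bar 90 mm to the right (-y) of its middle.
- wash_bottle: Squeeze bottle with red nozzle, 78 mm wide, 199 mm high; a bystander in the row with the carrier and the lid, their order unknown. Origin: centre of the underside. Close behind this row stand fixed instruments: the grey water bath (226 mm high, front face 0.577 m ahead of the robot, from y = -0.28 to 0.08 m) and right of it a low photometer (180 mm high, from 0.53 m ahead).
- small_bottle: White plastic bottle with ribbed cap, 46 mm wide, 90 mm high; bystander at the right side of the station. Origin: centre of the underside.
- salt_vial: Glass vial with white cap, 51 mm wide, 97 mm high; bystander at the left side of the station. Origin: centre of the underside.
- stopper: Black rubber stopper, 32 mm wide, 28 mm high, bystander on the right. Origin: centre of the underside.
- label_roll: Roll of label tape, 68 x 97 x 34 mm, bystander on the right. Origin: centre of the underside.

How it is judged:
By the outcome, as a careful person would: the job done as asked, in the order asked, and still so for the second after the job is handed in, with the robot touching nothing.
It also fails if it takes over 72 s, if anything falls off the work surface, if the arm or the gripper's body presses on something with over 40 N, if the wrist force passes 120 N, or if a joint passes its speed limit or range.

## Robot

A 6-joint arm with a two-finger parallel gripper is mounted at the origin on a cart in front of the work surface, level with it; the furniture and walls round the work are solid. World frame = base frame: x ahead of the robot, y to its left, z up, the work surface at z = 0. Lengths are in m, angles in rad, forces in N, time in s.
With the tool pointing down it reaches from about 0.25 to 0.775 m from the base axis. Payload 4 kg.
Tool frame: the origin (TCP) lies midway between the tips of the shut fingers; the grasp point (between the pads) lies robot.grip_point_offset behind it (robot.grip_point_offset is the distance from the TCP to the grasp point, in m); z points along the fingers, x is the direction in which the jaws open and shut, and the axes are right-handed (so a half turn about z gives the same grasp; the last joint's range is limited). The gripper opens to 94 mm and grips with 3 to 60 N. Pads are 16 mm wide; open, the fingers measure 119 mm over their backs; the gripper's body (75 mm by 177 mm) begins 78 mm behind the grasp point.
Start: joints at [-1.276, 0.087, 1.371, -0, 1.684, -0.103], TCP at [0.213, -0.507, 0.206] pointing down, gripper open.
Joint ranges: [-3.1, 3.1], [-0.76, 2.03], [0.27, 2.55], [-1.08, 4.22], [0.17, 2.65], [-2.57, 2.57]. Speed limits (rad/s): [2.79, 2.79, 3.14, 3.14, 3.14, 3.14].

## Interface

Orientations are given as [roll, pitch, yaw] about the fixed x, y, z axes, in that order (R = Rz(yaw) Ry(pitch) Rx(roll)).
In Python, from bench import robot, optics, finder gives the robot as it stands. The module is installed in compiled form; this text tells all that it offers.
- The arm moves only by the tool arm_command, never from a script. Its argument "plan" is a list of rows, each a list of 5 numbers: the opening, from 0 (shut) to 1 (fully open), then the shift along the world's x, y, z in m, then the turn about the world's z in degrees. A call has 1 to 10 rows; each row is the pose to reach, as a shift and turn from the pose commanded when the call began; what a row does not reach only later rows make up. A row lasts 1/8 s, in which the tool goes at most 62.5 mm and 10.7 degrees, less where a joint would pass 70% of its speed; a pose out of reach is approached as far as the arm can. A call with a gripper value outside its range is refused whole. The fingers move at their own pace and stop on an object; the grip force is fixed at half the most. Time passes only in rows, so rows that repeat a pose let the fingers close. It gives the time, the measured TCP pose, the force and the opening at its end, in the units of the state.
- robot.get_obs(): the state, without advancing time (a new reading comes with each control period).
- optics.snapshot(name): name is "scene" or "side" or "wrist"; returns a dict with "image" (400x640x3 uint8, red, green, blue), "fx", "fy", "cx", "cy" (pixels), "position" and "rotation" of the camera in the world; the wrist camera has in their place "hand_eye" (4x4, takes a point from camera to tool coordinates, whose origin is the TCP and whose axes are the tool frame's). Camera axes: x right, y down, z forward; pixel columns grow to the right and rows downward; lengths in m; the calibration is good to about 2 mm. The wrist camera is an equidistant fisheye: a pixel r from the principal point sees the ray r / f radians off the axis. A picture is of the moment at which its call begins: read the wrist's pose just before it. There is no depth.
- robot.close_job(): hands the job in, once; it reports no verdict.
Trained networks look in the newest picture that a camera, given by its name, has taken for a name from the list of things; names that differ only in an ending like _2 or _b are one class to them, and where a whole thing is asked for, a point or a joint stands for the part that bears it (a point fixed in the world has none). Each returns a list of dicts, best first, with "p" (0 to 1); they miss things now and then, are a little off and sometimes report something else, mostly with a low value. They report only what shows in the picture. A call takes as long as a camera call.
- finder.masks_of(label, camera): "pixels" (400x640 bool, what is visible of it) and "extent" ([left, top, right, bottom] in pixels, round what is visible of it).
The state is a dict: "time": time; "joint_positions": joint angles; "qvel": joint speeds; "joint_torque": joint torques, N m; "tool_pos": TCP position; "ee_rot": TCP orientation; "wrist_force": force on the tool from outside, world axes, zero at the start; "wrist_torque": the same for the moment, N m; "width": finger opening in m.
Only numpy, scipy, OpenCV 4.12 (cv2) and the standard library are available. Lean on these libraries where they do the work, as an engineer would, in place of code of your own. Each camera call takes 0.05 s, during which the arm holds its last target.

## Working session

There is one attempt and no reset: what is moved stays moved. The work goes in short steps, Python scripts to look and compute and a tool call to move; the robot and the scene stay as the last step left them, time stands still between calls to the robot, and variables do not carry over. Pictures are saved under pics/ and viewed, and the job is handed in when it is done.

Besides the shell and the picture viewer there is one more tool, called after "Emit:" as name(argument=value, ...) on one line, values as JSON. arm_command: Moves the arm, as the interface text tells. Its arguments: {"type":"object","properties":{"plan":{"type":"array","items":{"type":"array","items":{"type":"number"}}}},"required":["plan"]}

```bash
mkdir -p pics; ls; cat > h.py <<'E'
from bench import robot, optics, finder
import numpy as np, cv2
def snap(n,f):
    s=optics.snapshot(n); cv2.imwrite('pics/'+f,s['image'][:,:,::-1]); return s
E
python3 - <<'E'
from h import *
o=robot.get_obs(); print(o); print(robot.grip_point_offset)
for n in ['scene','side','wrist']:
    s=snap(n,n+'0.png'); print(n,{k:v for k,v in s.items() if k!='image'})
print(robot.get_obs()['time'])
E
```

```text
pics
{'time': 0.0, 'joint_positions': array([-1.27610941e+00,  8.79276266e-02,  1.37225645e+00, -2.39941908e-05,
        1.68356800e+00, -1.03113106e-01]), 'qvel': array([ 1.33866802e-05, -3.61686884e-04, -2.58151790e-04, -8.83234336e-04,
       -3.06931112e-05, -4.16114199e-04]), 'joint_torque': array([-2.16914882e-04, -3.40176558e+01, -3.02429402e+01,  7.17938505e-02,
        3.29637690e-02, -1.63897462e-04]), 'tool_pos': array([ 0.21288735, -0.50653719,  0.20431801]), 'ee_rot': array([-3.14139410e+00,  2.15040113e-03, -1.17299877e+00]), 'wrist_force': array([-0.18023723,  0.55370464,  0.24319409]), 'wrist_torque': array([ 0.02486678, -0.0189394 , -0.02028287]), 'width': 0.09416552783839587}
0.0188
scene {'fx': 457.9112274203996, 'fy': 457.9112274203996, 'cx': 321.94938692158235, 'cy': 202.21638351088632, 'position': array([-0.56842044, -0.57583446,  0.78372903]), 'rotation': array([-2.07174903e+00, -5.13036795e-04, -1.10706974e+00])}
side {'fx': 443.08074519811674, 'fy': 443.08074519811674, 'cx': 318.61802175464254, 'cy': 202.84852283123132, 'position': array([-0.20384399, -0.42568313,  1.31352958]), 'rotation': array([-2.52629889,  0.0124064 , -1.105344  ])}
wrist {'fx': 309.70691628693146, 'fy': 309.70691628693146, 'cx': 321.5766226414515, 'cy': 204.31019744004772, 'hand_eye': array([[ 9.99999936e-01,  6.98096351e-05, -3.49689728e-04,
        -9.22927330e-04],
       [ 1.74566542e-05,  9.69890209e-01,  2.43542569e-01,
        -7.06333572e-02],
       [ 3.56162261e-04, -2.43542560e-01,  9.69890146e-01,
        -1.79159005e-01],
       [ 0.00000000e+00,  0.00000000e+00,  0.00000000e+00,
         1.00000000e+00]])}
0.15
```

View pics/scene0.png

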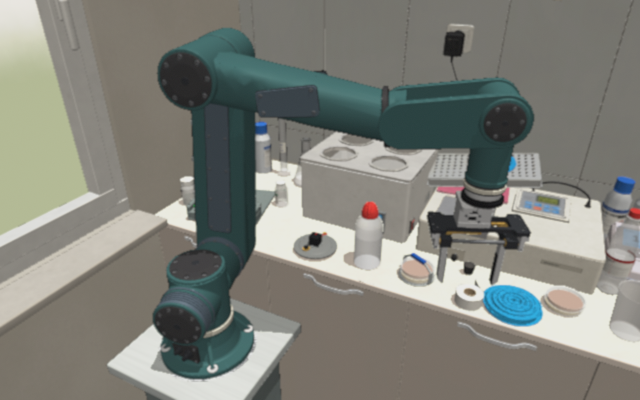

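View pics/side0.png

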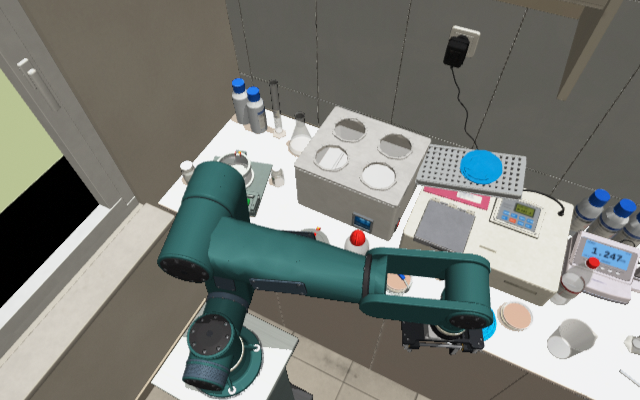

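View pics/wrist0.png

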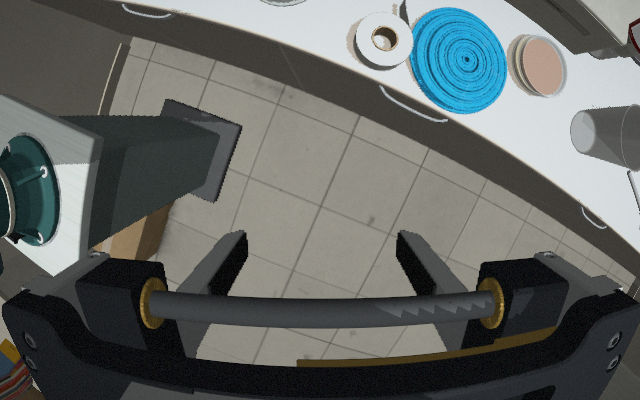

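```bash
cat >> h.py <<'E'
from scipy.spatial.transform import Rotation as Rn
def pose(s,obs=None):
    if 'position' in s: return Rn.from_euler('xyz',s['rotation']).as_matrix(), np.array(s['position'])
    T=np.eye(4); T[:3,:3]=Rn.from_euler('xyz',obs['ee_rot']).as_matrix(); T[:3,3]=obs['tool_pos']
    T=T@s['hand_eye']; return T[:3,:3],T[:3,3]
def ray(s,uv,obs=None):
    R,p=pose(s,obs); uv=np.atleast_2d(np.array(uv,float))
    a=(uv[:,0]-s['cx'])/s['fx']; b=(uv[:,1]-s['cy'])/s['fy']
    if 'position' in s: d=np.stack([a,b,np.ones_like(a)],1)
    else:
        r=np.hypot(a,b)+1e-12; d=np.stack([a/r*np.sin(r),b/r*np.sin(r),np.cos(r)],1)
    return p,d@R.T
def onz(s,uv,z,obs=None):
    p,d=ray(s,uv,obs); return p+d*((z-p[2])/d[:,2])[:,None]
def proj(s,P,obs=None):
    R,p=pose(s,obs); c=(np.atleast_2d(P)-p)@R
    if 'position' in s: return np.stack([c[:,0]/c[:,2]*s['fx']+s['cx'],c[:,1]/c[:,2]*s['fy']+s['cy']],1)
    r=np.hypot(c[:,0],c[:,1])+1e-12; th=np.arctan2(r,c[:,2])
    return np.stack([c[:,0]/r*th*s['fx']+s['cx'],c[:,1]/r*th*s['fy']+s['cy']],1)
E
python3 - <<'E'
from h import *
np.set_printoptions(precision=4,suppress=True)
for n in ['scene','side']:
  s=optics.snapshot(n)
  for l in ['station','jar_lid','dish_carrier','wash_bottle','small_bottle','salt_vial','label_roll','stopper','lid_key','start_bar']:
    m=finder.masks_of(l,n)
    for d in m[:1]:
        ys,xs=np.nonzero(d['pixels']); c=(xs.mean(),ys.mean())
        e=d['extent']; print(n,l,round(d['p'],2),np.round(e),np.round(c), onz(s,[c],0.02), 'bottom',onz(s,[((e[0]+e[2])/2,e[3])],0))
  print(proj(s,[[0.577,0.08,0],[0.577,-0.28,0]]))
print(robot.get_obs()['time'])
E
```

```text
scene station 0.93 [185. 189. 272. 223.] [246. 204.] [[0.5505 0.2769 0.02  ]] bottom [[0.4453 0.2753 0.    ]]
scene jar_lid 0.8 [293. 235. 340. 262.] [314. 246.] [[ 0.4282 -0.0522  0.02  ]] bottom [[ 0.386  -0.0819  0.    ]]
scene dish_carrier 0.71 [398. 253. 436. 288.] [416. 271.] [[ 0.4453 -0.3561  0.02  ]] bottom [[ 0.4017 -0.3737  0.    ]]
scene wash_bottle 0.58 [351. 201. 383. 272.] [367. 238.] [[ 0.5389 -0.1772  0.02  ]] bottom [[ 0.4074 -0.2293  0.    ]]
scene small_bottle 0.59 [272. 179. 286. 211.] [280. 194.] [[0.6652 0.2069 0.02  ]] bottom [[0.5882 0.1688 0.    ]]
scene salt_vial 0.73 [180. 178. 195. 205.] [186. 190.] [[0.5425 0.5333 0.02  ]] bottom [[0.4804 0.4787 0.    ]]
scene label_roll 0.85 [454. 283. 482. 314.] [468. 297.] [[ 0.4002 -0.5049  0.02  ]] bottom [[ 0.3605 -0.5146  0.    ]]
scene stopper 0.48 [466. 262. 476. 274.] [468. 268.] [[ 0.5232 -0.4797  0.02  ]] bottom [[ 0.5278 -0.49    0.    ]]
scene lid_key 0.95 [294. 234. 337. 265.] [315. 246.] [[ 0.4268 -0.0543  0.02  ]] bottom [[ 0.3721 -0.0852  0.    ]]
[[299.6414 218.5058]
 [403.3653 245.6623]]
side station 
[... 252 characters left out ...]
4.] [398. 283.] [[ 0.4392 -0.3652  0.02  ]] bottom [[ 0.4163 -0.3846  0.    ]]
side wash_bottle 0.79 [345. 232. 370. 256.] [357. 242.] [[ 0.5183 -0.1888  0.02  ]] bottom [[ 0.4798 -0.2087  0.    ]]
side small_bottle 0.48 [272. 164. 287. 185.] [277. 175.] [[0.6503 0.1938 0.02  ]] bottom [[0.6278 0.1735 0.    ]]
side salt_vial 0.71 [182. 160. 193. 183.] [187. 169.] [[0.5244 0.5192 0.02  ]] bottom [[0.4807 0.4896 0.    ]]
side stopper 0.74 [307. 227. 327. 243.] [318. 234.] [[ 0.489  -0.0585  0.02  ]] bottom [[ 0.465  -0.0659  0.    ]]
side lid_key 0.52 [308. 228. 332. 243.] [319. 234.] [[ 0.4894 -0.0601  0.02  ]] bottom [[ 0.4704 -0.0741  0.    ]]
[[295.1536 203.8652]
 [387.9938 241.9504]]
1.25
```

Emit:
arm_command(plan=[[1,0.05,0.04,0.05,0],[1,0.1,0.08,0.06,0],[1,0.157,0.117,0.06,0],[1,0.157,0.117,0.06,0],[1,0.157,0.117,0.06,0]])

```text
time: 1.88
tool_pos: [0.3712, -0.3891, 0.2657]
ee_rot: [3.142, -0.0, -1.17]
wrist_force: [-0.1, -0.9, 0.1]
width: 0.0938
```

```bash
python3 - <<'E'
from h import *
np.set_printoptions(precision=4,suppress=True)
o=robot.get_obs();print(o['time'],o['tool_pos'],o['ee_rot'],o['joint_positions'])
s=snap('wrist','w1.png')
for l in ['dish_carrier','wash_bottle','label_roll','stopper']:
    for d in finder.masks_of(l,'wrist')[:2]:
        ys,xs=np.nonzero(d['pixels']); c=(xs.mean(),ys.mean())
        print(l,round(d['p'],2),np.round(d['extent']),np.round(c),onz(s,[c],0.03,o))
E
```

```text
1.875 [ 0.3712 -0.3891  0.2657] [ 3.1415 -0.0005 -1.1696] [-0.9143  0.0558  1.2859 -0.0002  1.7994  0.2553]
dish_carrier 0.79 [289.  78. 358. 149.] [322. 114.] [[ 0.4528 -0.3538  0.03  ]]
wash_bottle 0.93 [156.  35. 254. 109.] [205.  71.] [[ 0.4527 -0.1779  0.03  ]]
label_roll 0.9 [380. 150. 430. 217.] [406. 186.] [[ 0.4098 -0.4992  0.03  ]]
label_roll 0.36 [ 0.  0. 69. 46.] [30. 17.] [[0.4669 0.2836 0.03  ]]
stopper 0.62 [409.  90. 440. 113.] [426. 103.] [[ 0.528  -0.4764  0.03  ]]
```

View pics/w1.png

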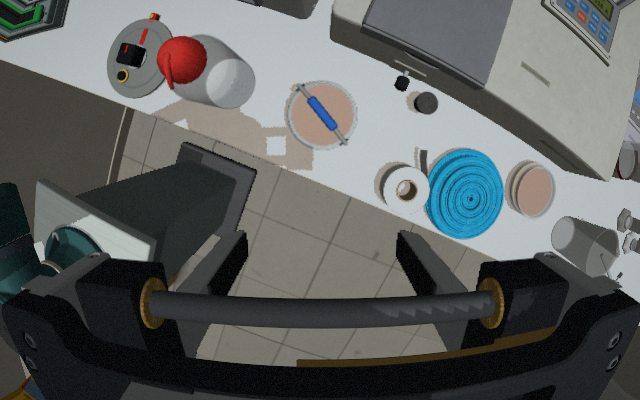

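```bash
cat >> h.py <<'E'
def bluebar(s,o,box,z=0.06):
    im=s['image'].astype(int); x0,y0,x1,y1=box
    m=np.zeros(im.shape[:2],bool); sub=im[y0:y1,x0:x1]
    m[y0:y1,x0:x1]=(sub[:,:,2]>sub[:,:,0]+50)&(sub[:,:,2]>sub[:,:,1]+25)
    ys,xs=np.nonzero(m); P=onz(s,np.stack([xs,ys],1),z,o)[:,:2]
    c=P.mean(0); w,v=np.linalg.eigh(np.cov((P-c).T)); d=v[:,1]
    t=(P-c)@d; n=(P-c)@v[:,0]
    return len(xs),c,np.degrees(np.arctan2(d[1],d[0])),t.max()-t.min(),n.max()-n.min()
E
python3 - <<'E'
from h import *
np.set_printoptions(precision=4,suppress=True)
o=robot.get_obs();s=optics.snapshot('wrist')
print(bluebar(s,o,(280,70,365,155)))
for d in finder.masks_of('dish_carrier','wrist')[:1]:
    m=d['pixels'].astype(np.uint8)
    c,_=cv2.findContours(m,cv2.RETR_EXTERNAL,cv2.CHAIN_APPROX_NONE); c=max(c,key=len)[:,0]
    P=onz(s,c,0.02,o)[:,:2].astype(np.float32); print(cv2.minEnclosingCircle(P))
E
```

```text
(347, array([ 0.4534, -0.3537]), np.float64(61.2193886848478), np.float64(0.04878311443187622), np.float64(0.01107365180987565))
((0.4536733031272888, -0.35214751958847046), 0.053709495812654495)
```

```bash
python3 - <<'E'
from h import *
np.set_printoptions(precision=4,suppress=True)
o=robot.get_obs()
s=snap('scene','s1.png'); im=s['image'][100:340,300:540]; cv2.imwrite('pics/s1z.png',cv2.resize(im[:,:,::-1],(720,720//1),interpolation=cv2.INTER_CUBIC)[:600])
print(proj(s,[o['tool_pos']]))
s=optics.snapshot('wrist')
im=s['image'][0:200,120:520]; cv2.imwrite('pics/w1z.png',cv2.resize(im[:,:,::-1],(800,400),interpolation=cv2.INTER_CUBIC))
# predicted photometer top front edge, bottom; bath
for P in ([[.53,y,.18] for y in (-.3,-.4,-.5,-.6)]): print('phot',P,proj(s,[P],o))
for P in ([[.53,y,.0] for y in (-.3,-.4,-.5,-.6)]): print('phot',P,proj(s,[P],o))
for P in ([[.577,y,.226] for y in (-.28,-.2)]): print('bath',P,proj(s,[P],o))
E
```

```text
[[431.813  207.5624]]
phot [0.53, -0.3, 0.18] [[297.6062   3.5707]]
phot [0.53, -0.4, 0.18] [[404.0497  46.9009]]
phot [0.53, -0.5, 0.18] [[495.8933  98.8535]]
phot [0.53, -0.6, 0.18] [[561.6823 146.4689]]
phot [0.53, -0.3, 0.0] [[307.0362  51.1819]]
phot [0.53, -0.4, 0.0] [[371.77    77.8597]]
phot [0.53, -0.5, 0.0] [[432.5492 107.4924]]
phot [0.53, -0.6, 0.0] [[484.9538 136.9759]]
bath [0.577, -0.28, 0.226] [[294.2123 -70.6356]]
bath [0.577, -0.2, 0.226] [[207.747  -85.9962]]
```

View pics/s1z.png

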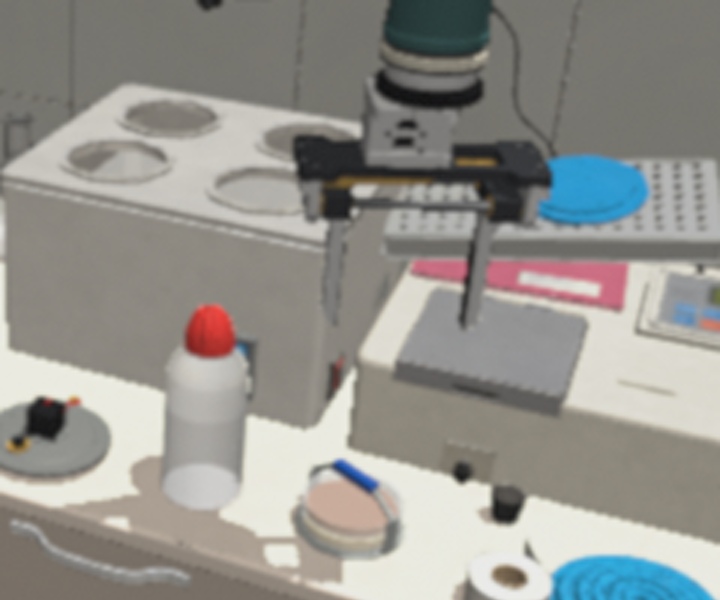

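View pics/w1z.png

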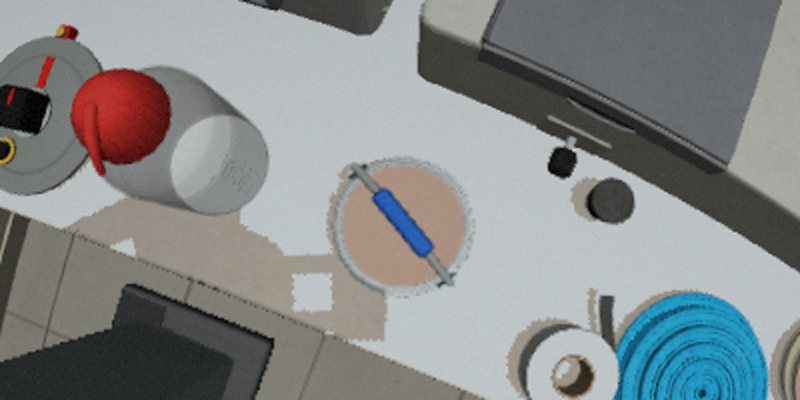

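```bash
python3 - <<'E'
from h import *
np.set_printoptions(precision=4,suppress=True)
o=robot.get_obs();s=optics.snapshot('wrist')
print('bottle base',onz(s,[(230,80)],0,o),'phot corner bottom',onz(s,[(330,40)],0,o),'phot top',onz(s,[(332,10)],.18,o))
print('lid knob',onz(s,[(120+11,55)],.05,o), 'key',onz(s,[(153,17)],.012,o), 'station px',onz(s,[(65,8)],.012,o))
print(o['tool_pos'])
E
```

```text
bottle base [[ 0.4518 -0.2104  0.    ]] phot corner bottom [[ 0.5587 -0.3232  0.    ]] phot top [[ 0.5355 -0.3297  0.18  ]]
lid knob [[ 0.4417 -0.0604  0.05  ]] key [[ 0.5107 -0.0444  0.012 ]] station px [[0.4985 0.187  0.012 ]]
[ 0.3694 -0.3906  0.2654]
```

Emit:
arm_command(plan=[[1,0.04,0.018,0,-5],[1,0.083,0.036,-0.02,-11],[1,0.083,0.036,-0.07,-11],[1,0.083,0.036,-0.116,-11],[1,0.083,0.036,-0.116,-11],[1,0.083,0.036,-0.116,-11]])

```text
time: 3.12
tool_pos: [0.4537, -0.355, 0.1516]
ee_rot: [-3.14, -0.003, -1.365]
wrist_force: [0.4, -1.0, -0.4]
width: 0.0939
```

```bash
python3 - <<'E'
from h import *
np.set_printoptions(precision=4,suppress=True)
o=robot.get_obs();s=snap('wrist','w2.png')
print(o['tool_pos'],o['ee_rot'])
print(bluebar(s,o,(250,120,400,340)), proj(s,[[.453,-.354,.056]],o))
for d in finder.masks_of('wash_bottle','wrist')[:1]:
    print(d['extent'],d['p'])
E
```

```text
[ 0.4537 -0.355   0.1516] [-3.1399 -0.0025 -1.3654]
(630, array([ 0.4544, -0.3532]), np.float64(61.57692802897773), np.float64(0.04851125935250874), np.float64(0.01140641246009197)) [[321.2622 206.5026]]
[68.1, 141.9, 228.2, 252.5] 0.58
```

View pics/w2.png

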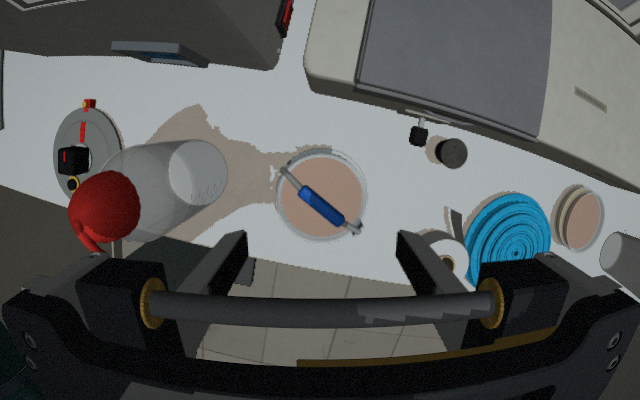

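Emit:
arm_command(plan=[[1,0,0.001,-0.05,0],[1,0,0.001,-0.09,0],[1,0,0.001,-0.11,0],[1,0,0.001,-0.11,0],[0.35,0,0.001,-0.11,0],[0.2,0,0.001,-0.11,0],[0.1,0,0.001,-0.11,0],[0,0,0.001,-0.11,0],[0,0,0.001,-0.11,0],[0,0,0.001,-0.11,0]])

```text
time: 4.47
tool_pos: [0.4532, -0.3533, 0.0395]
ee_rot: [-3.142, -0.001, -1.365]
wrist_force: [0.4, -0.6, -0.7]
width: 0.0378
```

```bash
python3 - <<'E'
from h import *
np.set_printoptions(precision=4,suppress=True)
o=robot.get_obs();s=snap('wrist','w3.png')
print(o['tool_pos'],o['ee_rot'],o['wrist_force'],o['wrist_torque'],o['width'])
E
```

```text
[ 0.4532 -0.3533  0.0395] [-3.1415 -0.0006 -1.3649] [ 0.3881 -0.5668 -0.7327] [-0.1459 -0.0824 -0.002 ] 0.037763191564783895
```

View pics/w3.png

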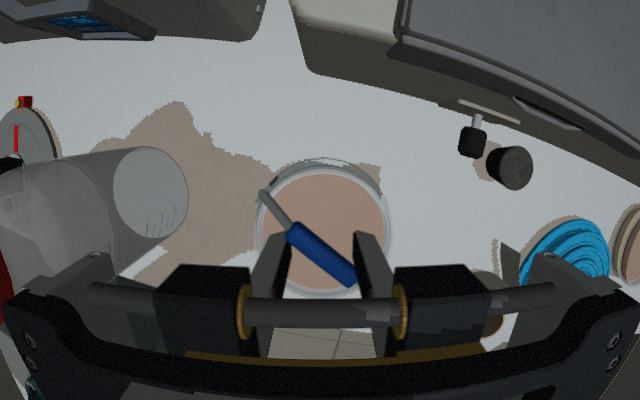

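Emit:
arm_command(plan=[[0,0,0,0,0],[0,0,0,0,0],[0,0,0,0,0],[0,0,0,0,0]])

```text
time: 5.03
tool_pos: [0.453, -0.3529, 0.0393]
ee_rot: [3.141, 0.0, -1.365]
wrist_force: [-0.4, -0.6, -1.7]
width: 0.0115
```

```bash
python3 - <<'E'
from h import *
np.set_printoptions(precision=4,suppress=True)
o=robot.get_obs();s=snap('wrist','w4.png')
print(o['tool_pos'],o['ee_rot'],o['wrist_force'],o['wrist_torque'],o['width'])
E
```

```text
[ 0.453  -0.3529  0.0393] [ 3.1414  0.0003 -1.365 ] [-0.3753 -0.6081 -1.6921] [ 0.0364  0.0361 -0.0322] 0.011462616251001503
```

View pics/w4.png

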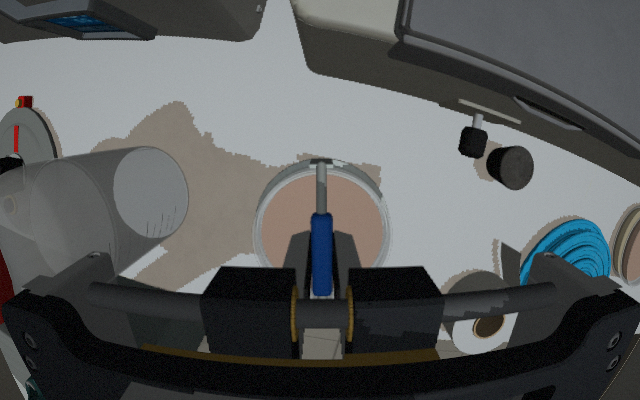

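Emit:
arm_command(plan=[[0,0,0,0.02,0],[0,0,0,0.06,0],[0,0,0,0.11,0],[0,0,0,0.16,0],[0,0,0,0.21,0],[0,0,0,0.26,0],[0,0,0.03,0.27,0],[0,-0.01,0.08,0.27,0],[0,-0.02,0.13,0.27,0],[0,-0.02,0.18,0.27,0]])

```text
time: 6.32
tool_pos: [0.4323, -0.1716, 0.3093]
ee_rot: [3.141, 0.0, -1.366]
wrist_force: [1.2, -0.3, -1.1]
width: 0.0118
```

Emit:
arm_command(plan=[[0,0,0.05,0,0],[0,0,0.11,0,0],[0,0,0.17,0,0],[0,0,0.23,0,0],[0,0,0.28,0,0],[0,0,0.31,0,0],[0,0,0.31,0,0],[0,0,0.31,0,0]])

```text
time: 7.32
tool_pos: [0.433, 0.1363, 0.3092]
ee_rot: [3.141, -0.001, -1.365]
wrist_force: [-0.1, -0.3, -1.1]
width: 0.0115
```

```bash
python3 - <<'E'
from h import *
np.set_printoptions(precision=4,suppress=True)
o=robot.get_obs();s=snap('wrist','w5.png')
print(o['tool_pos'],o['ee_rot'],o['wrist_force'],o['wrist_torque'],o['width'],o['joint_positions'])
for l in ['station','start_bar','salt_vial','small_bottle','dish_carrier','jar_lid']:
    for d in finder.masks_of(l,'wrist')[:1]:
        print(l,d['extent'],d['p'])
s=snap('scene','s5.png')
E
```

```text
[0.433  0.1363 0.3092] [ 3.1409 -0.0008 -1.3653] [-0.089  -0.3413 -1.0501] [ 0.0307 -0.0218  0.0736] 0.011509266529191688 [ 0.1807 -0.1238  1.3744 -0.0008  1.8916  1.5457]
station [145.1, 0.0, 298.3, 167.7] 0.84
start_bar [151.1, 113.2, 278.7, 158.5] 0.83
salt_vial [92.5, 84.0, 149.6, 114.7] 0.7
small_bottle [300.6, 16.8, 335.6, 53.7] 0.88
dish_carrier [251.3, 156.7, 392.9, 297.9] 0.75
jar_lid [393.5, 147.1, 468.0, 233.1] 0.85
```

View pics/w5.png

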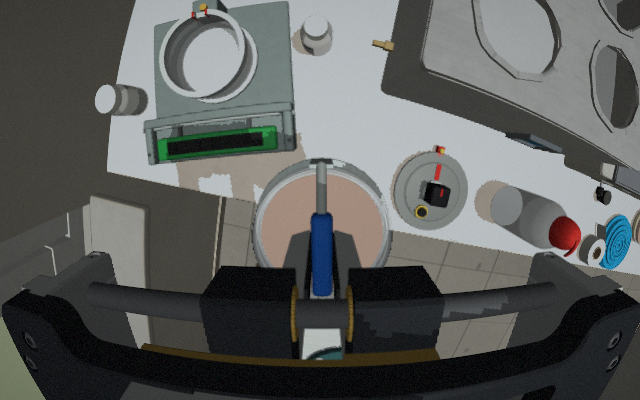

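View pics/s5.png

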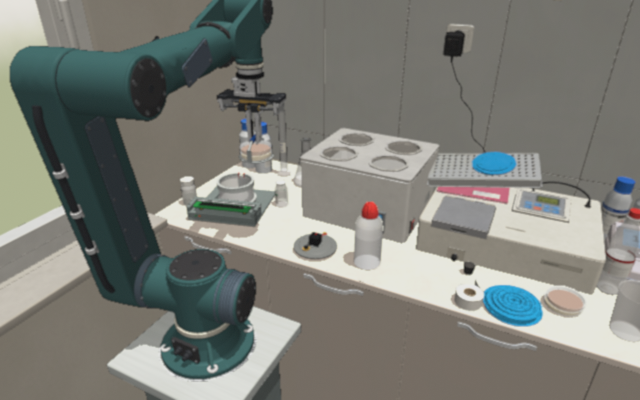

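```bash
python3 - <<'E'
import cv2
a=cv2.imread('pics/w5.png'); cv2.imwrite('pics/w5a.png',cv2.resize(a[0:180,130:330],(0,0),fx=3.3,fy=3.3,interpolation=cv2.INTER_CUBIC))
cv2.imwrite('pics/w5b.png',cv2.resize(a[130:250,380:480],(0,0),fx=5,fy=5,interpolation=cv2.INTER_CUBIC))
E
```

```text
(no output)
```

View pics/w5a.png

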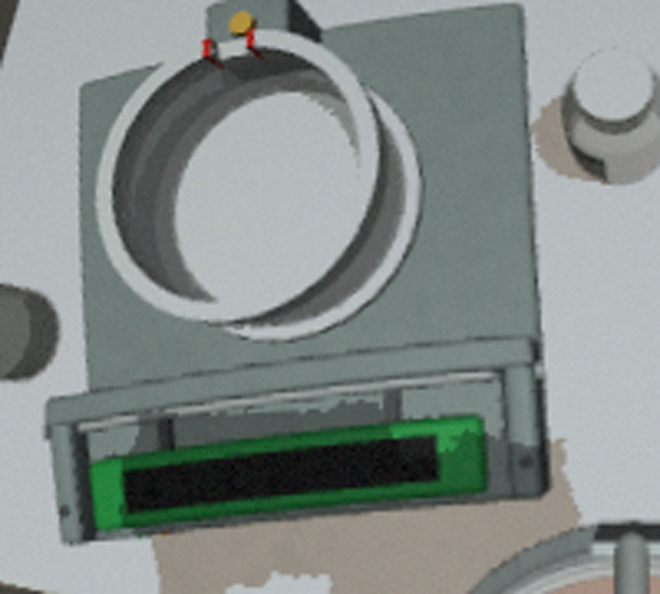

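View pics/w5b.png

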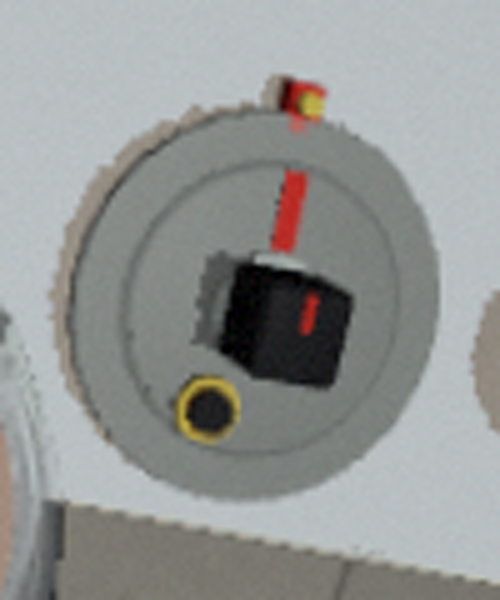

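```bash
cat > fit.py <<'E'
from h import *
from scipy.optimize import least_squares
def fit_circle(s,o,uv,z,r):
    P=onz(s,uv,z,o)[:,:2]
    f=lambda q:np.hypot(P[:,0]-q[0],P[:,1]-q[1])-r
    q=least_squares(f,P.mean(0),loss='soft_l1',f_scale=.002).x; return q,f(q)
E
python3 - <<'E'
from fit import *
np.set_printoptions(precision=4,suppress=True)
o=robot.get_obs();s=optics.snapshot('wrist')
k=lambda L:np.array(L)/3.3-0.35+[130,0]
k5=lambda L:np.array(L)/5.0-0.4+[380,130]
rim=k([(96,195),(102,150),(130,95),(165,62),(290,38),(340,68),(375,110),(383,160),(365,225),(320,285),(270,312),(215,322),(160,305),(118,260)])
c,r=fit_circle(s,o,rim,.088,.064);print('jar',c,r)
red=onz(s,k([(209,47),(250,38)]),.088,o)[:,:2]; n=red.mean(0)-c; print('red',red,np.hypot(*n),'yaw from notch',np.degrees(np.arctan2(n[1],n[0])))
tray=onz(s,k([(80,88),(523,5),]),.012,o)[:,:2]; d=tray[0]-tray[1]; print('tray back L,R',tray,np.hypot(*d),'yaw',np.degrees(np.arctan2(-d[0],d[1])))
bar=onz(s,k([(92,462),(97,530),(487,490),(485,415)]),.059,o)[:,:2]; print('bar',bar,bar.mean(0))
d=(bar[0]+bar[1]-bar[2]-bar[3])/2; print(np.hypot(*d),'yaw',np.degrees(np.arctan2(-d[0],d[1])),'jar-bar',c-bar.mean(0),np.hypot(*(c-bar.mean(0))))
con=onz(s,k([(47,405),(537,340)]),.055,o)[:,:2]; d=con[0]-con[1]; print('console',np.degrees(np.arctan2(-d[0],d[1])),np.hypot(*d))
lid=k5([(68,300),(80,230),(110,175),(160,130),(220,110),(330,120),(385,165),(425,220),(438,290),(425,360),(390,425),(340,470),(270,497),(200,495),(140,465),(95,410)])
c,r=fit_circle(s,o,lid,.014,.066);print('lid',c,r)
st=onz(s,k5([(295,172),(284,250)]),.016,o)[:,:2];print('stripe',st-c,np.degrees(np.arctan2(*(st-c).T[::-1])))
kn=onz(s,k5([(243,263),(355,292),(335,388)]),.051,o)[:,:2];print('knob',kn,(kn[0]+kn[2])/2, [np.degrees(np.arctan2(*v[::-1])) for v in (kn[1]-kn[0],kn[2]-kn[1])],np.hypot(*(kn[1]-kn[0])))
key=onz(s,k5([(306,100)]),.014,o)[:,:2]-c;print('key',key,np.degrees(np.arctan2(*key.T[::-1])))
m=finder.masks_of('dish_carrier','wrist')[0]['pixels']
for v in (150,165,180,200,220,240):
    xs=np.nonzero(m[v])[0]; print(v,xs.min(),xs.max()) if len(xs) else 0
E
```

```text
jar [0.5781 0.3358] [ 0.0009  0.0018  0.0021  0.0013 -0.0018 -0.0026  0.0007  0.0014  0.0012
  0.0017  0.0003  0.     -0.0013 -0.0023]
red [[0.6333 0.3609]
 [0.6383 0.3427]] 0.05986988871418805 yaw from notch 15.503399030612103
tray back L,R [[0.6339 0.4724]
 [0.6954 0.2455]] 0.23507891376055132 yaw 15.161692764538273
bar [[0.4447 0.3944]
 [0.4137 0.3875]
 [0.4627 0.2067]
 [0.4937 0.2136]] [0.4537 0.3006]
0.18734356347935405 yaw 15.148213367465427 jar-bar [0.1244 0.0353] 0.12928297773321265
console 15.089691595221504 0.23602109019824027
lid [ 0.4438 -0.0433] [-0.0007  0.0009  0.0018  0.0018 -0.0001 -0.0006 -0.0021  0.0001  0.0005
  0.0002  0.0007  0.0007  0.0005  0.0003 -0.0006 -0.0016]
stripe [[ 0.0456  0.0004]
 [ 0.0201 -0.0027]] [ 0.49   -7.6055]
knob [[ 0.46   -0.0194]
 [ 0.4595 -0.0583]
 [ 0.4291 -0.0607]] [ 0.4445 -0.04  ] [np.float64(-90.63000473780367), np.float64(-175.55671167325684)] 0.03889079446991988
key [[0.0691 0.0018]] [1.5088]
165 293 352
180 273 371
200 259 384
220 254 390
240 251 392
```

```bash
python3 - <<'E'
from fit import *
np.set_printoptions(precision=4,suppress=True)
o=robot.get_obs();s=optics.snapshot('wrist')
m=finder.masks_of('dish_carrier','wrist')[0]['pixels'].astype(np.uint8)
c=max(cv2.findContours(m,cv2.RETR_EXTERNAL,cv2.CHAIN_APPROX_NONE)[0],key=len)[:,0]
c=c[(c[:,1]<245)&((c[:,1]>172))]
for z in (.270,.273,.276):
    P=onz(s,c,z,o)[:,:2]
    q=least_squares(lambda q:np.hypot(P[:,0]-q[0],P[:,1]-q[1])-q[2],[*P.mean(0),.05]).x
    q2,r=fit_circle(s,o,c,z,.05)
    print(z,q,q2,np.abs(r).mean(), q[:2]-o['tool_pos'][:2])
# bar ends in tool frame
b=bluebar(s,o,(290,190,350,305),.3092-.039+.062); print(b,b[1]-o['tool_pos'][:2])
a=cv2.imread('pics/w5.png'); cv2.imwrite('pics/w5c.png',cv2.resize(a[145:305,235:405],(0,0),fx=3.5,fy=3.5,interpolation=cv2.INTER_CUBIC))
E
```

```text
0.27 [0.4587 0.1429 0.0461] [0.4675 0.1447] 0.008809635265239684 [0.0256 0.0063]
0.273 [0.4593 0.1431 0.0454] [0.4689 0.145 ] 0.008742643850130221 [0.0262 0.0064]
0.276 [0.4599 0.1432 0.0448] [0.4703 0.1452] 0.008682688273876148 [0.0267 0.0065]
(1587, array([0.4353, 0.1381]), np.float64(-167.7566762851764), np.float64(0.04907693817118709), np.float64(0.010900866154607378)) [0.0022 0.0015]
```

View pics/w5c.png

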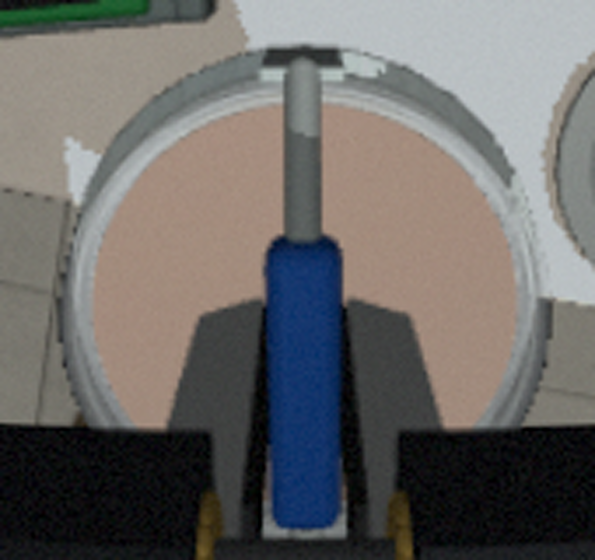

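Emit:
arm_command(plan=[[0,0.015,0.04,0,0],[0,0.033,0.09,0,0],[0,0.051,0.14,0,0],[0,0.067,0.184,0,0],[0,0.067,0.184,0,0],[0,0.067,0.184,0,0]])

```text
time: 8.68
tool_pos: [0.4999, 0.3206, 0.3092]
ee_rot: [3.141, -0.001, -1.365]
wrist_force: [0.0, 0.0, -2.5]
width: 0.0117
```

```bash
python3 - <<'E'
from fit import *
np.set_printoptions(precision=4,suppress=True)
o=robot.get_obs();s=snap('wrist','w6.png');print(o['tool_pos'],o['ee_rot'],o['width'])
q=proj(s,[[.578,.336,.088]],o);print(q)
a=cv2.imread('pics/w6.png'); x,y=q[0].astype(int)
x0,y0=max(0,x-110),max(0,y-80);print(x0,y0)
cv2.imwrite('pics/w6z.png',cv2.resize(a[y0:y0+165,x0:x0+220],(0,0),fx=3.5,fy=3.5,interpolation=cv2.INTER_CUBIC))
b=bluebar(s,o,(290,190,350,305),.3092-.039+.062); print(b,b[1]-o['tool_pos'][:2])
E
```

```text
[0.4999 0.3206 0.3092] [ 3.1406 -0.0009 -1.3649] 0.011699544691957962
[[323.0008 120.8797]]
213 40
(1593, array([0.5023, 0.3222]), np.float64(-167.7436612405639), np.float64(0.049533190448397255), np.float64(0.010900990430022843)) [0.0024 0.0016]
```

View pics/w6z.png

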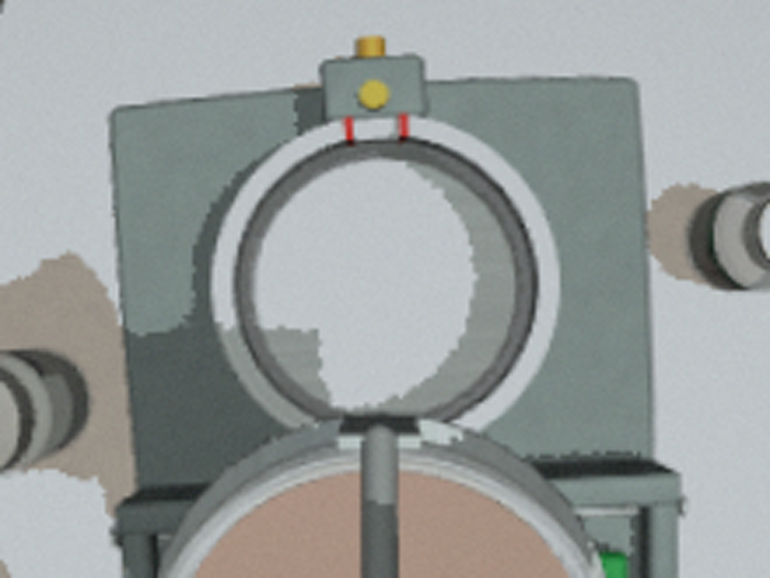

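```bash
python3 - <<'E'
from fit import *
np.set_printoptions(precision=4,suppress=True)
o=robot.get_obs();s=optics.snapshot('wrist')
k=lambda L:np.array(L)/3.5-0.36+[213,40]
out=k([(211,275),(560,280),(300,136),(460,133),(520,188),(245,190),(222,350),(545,350),(430,118)])
c,r=fit_circle(s,o,out,.088,.064);print('outer',c,r)
inn=k([(236,280),(540,285),(385,138),(310,160),(455,158),(255,205),(520,205)])
c2,r=fit_circle(s,o,inn,.088,.056);print('inner',c2,r)
red=onz(s,k([(349,130),(403,126)]),.088,o)[:,:2];n=red.mean(0)-(c+c2)/2;print(np.hypot(*n),np.degrees(np.arctan2(n[1],n[0])))
t=onz(s,k([(110,110),(637,80)]),.012,o)[:,:2];d=t[0]-t[1];print(np.hypot(*d),np.degrees(np.arctan2(-d[0],d[1])))
# shade-free automatic check
print(proj(s,[[*c,.088]],o))
E
```

```text
outer [0.5773 0.3361] [ 0.0001  0.0008  0.0004 -0.0001 -0.0018 -0.0012  0.0003 -0.0003  0.0014]
inner [0.5771 0.3349] [-0.0002  0.0001 -0.     -0.0004 -0.0015  0.0018  0.0018]
0.059658710578203246 15.256233960783401
0.23375753656107945 15.064116989285283
[[322.4665 121.5051]]
```

Emit:
arm_command(plan=[[0,0.03,0.005,0,0],[0,0.06,0.01,0,0],[0,0.0755,0.0135,-0.02,0],[0,0.0755,0.0135,-0.07,0],[0,0.0755,0.0135,-0.12,0],[0,0.0755,0.0135,-0.16,0],[0,0.0755,0.0135,-0.165,0],[0,0.0755,0.0135,-0.165,0]])

```text
time: 9.78
tool_pos: [0.5756, 0.3342, 0.1453]
ee_rot: [-3.141, 0.0, -1.365]
wrist_force: [1.0, -0.7, -1.3]
width: 0.0118
```

```bash
python3 - <<'E'
from fit import *
np.set_printoptions(precision=4,suppress=True)
o=robot.get_obs();print(o['tool_pos'],o['ee_rot'],o['wrist_force'],o['width'])
snap('wrist','w7.png')
for n in('scene','side'):
    s=snap(n,n+'7.png');q=proj(s,[[.577,.336,.1]])[0].astype(int);a=s['image'][:,:,::-1]
    print(n,q); x0,y0=max(0,q[0]-50),max(0,q[1]-50); cv2.imwrite(f'pics/{n}7z.png',cv2.resize(a[y0:y0+100,x0:x0+100],(0,0),fx=6,fy=6,interpolation=cv2.INTER_CUBIC))
E
python3 -c "
import cv2,numpy as np
a=cv2.imread('pics/scene7z.png');b=cv2.imread('pics/side7z.png');h=min(len(a),len(b));c=np.hstack([a[:h],b[:h]]);cv2.imwrite('pics/c7.png',cv2.resize(c,(800,int(800*h/c.shape[1]))))"
```

```text
[0.5756 0.3342 0.1453] [-3.1408  0.0001 -1.3653] [ 0.9565 -0.7103 -1.2936] 0.011764570742763042
scene [234 176]
side [231 162]
```

View pics/c7.png

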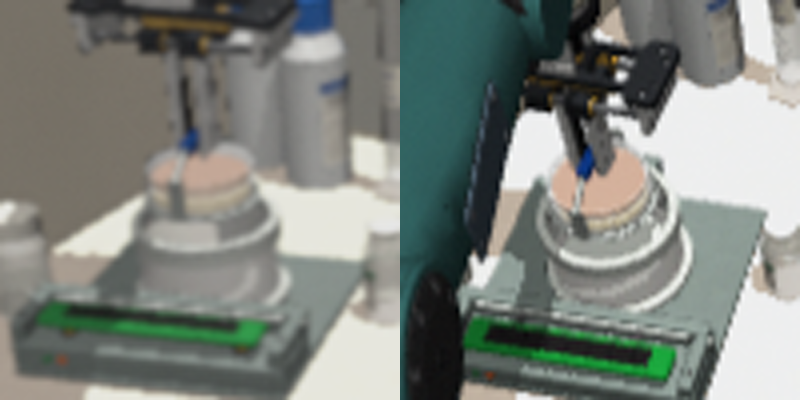

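View pics/w7.png

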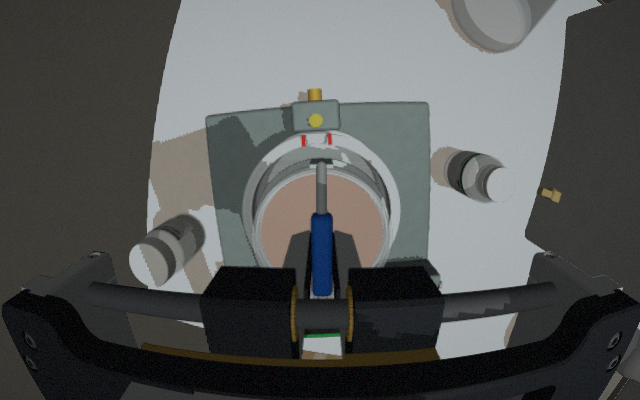

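Emit:
arm_command(plan=[[0,0,0,-0.015,0],[0,0,0,-0.03,0],[0,0,0,-0.04,0],[0,0,0,-0.04,0]])

```text
time: 10.42
tool_pos: [0.5745, 0.3339, 0.1022]
ee_rot: [3.138, -0.001, -1.365]
wrist_force: [0.1, 0.1, -2.8]
width: 0.0118
```

```bash
python3 - <<'E'
from fit import *
o=robot.get_obs();print(o['tool_pos'],o['ee_rot'],o['wrist_force'],o['wrist_torque'],o['width'])
snap('wrist','w8.png')
E
```

```text
[0.57449839 0.33394986 0.10217347] [ 3.13771821e+00 -9.80914396e-04 -1.36491748e+00] [ 0.10748058  0.11987414 -2.75274659] [0.05684539 0.05629142 0.00335222] 0.011775063910258605
```

View pics/w8.png

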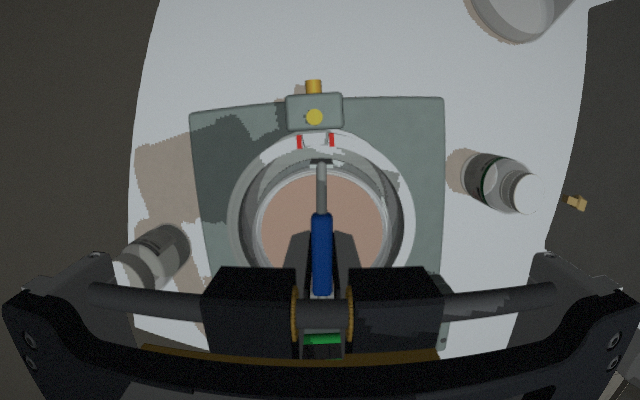

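Emit:
arm_command(plan=[[0,0,0,-0.015,0],[0,0,0,-0.03,0],[0,0,0,-0.042,0],[0,0,0,-0.046,0],[0,0,0,-0.047,0],[0,0,0,-0.047,0]])

```text
time: 11.22
tool_pos: [0.5759, 0.3346, 0.0581]
ee_rot: [-3.141, 0.0, -1.365]
wrist_force: [-0.5, -0.2, -1.4]
width: 0.0114
```

```bash
python3 - <<'E'
from fit import *
for i in range(3):
    o=robot.get_obs();print(o['tool_pos'],o['ee_rot'],o['wrist_force'],o['wrist_torque'],o['width']); s=optics.snapshot('wrist')
cv2.imwrite('pics/w9.png',s['image'][:,:,::-1])
E
```

```text
[0.57592038 0.33461115 0.05807785] [-3.14057659e+00  1.62157333e-04 -1.36501104e+00] [-0.5368481  -0.21765799 -1.43777616] [ 0.01789491 -0.00650659  0.01439093] 0.011354444667529034
[0.57599144 0.33460916 0.05823136] [-3.14033771e+00  1.99119628e-04 -1.36499842e+00] [-0.09981493 -0.83334868 -1.65599113] [ 0.02030958 -0.02350237  0.0327255 ] 0.011612705646993736
[0.57599012 0.33464926 0.05827552] [-3.14027149e+00  2.55204416e-04 -1.36498576e+00] [-0.72295207  0.66514465 -1.46649124] [ 0.02818319 -0.00728636 -0.02264061] 0.011899752516811456
```

View pics/w9.png

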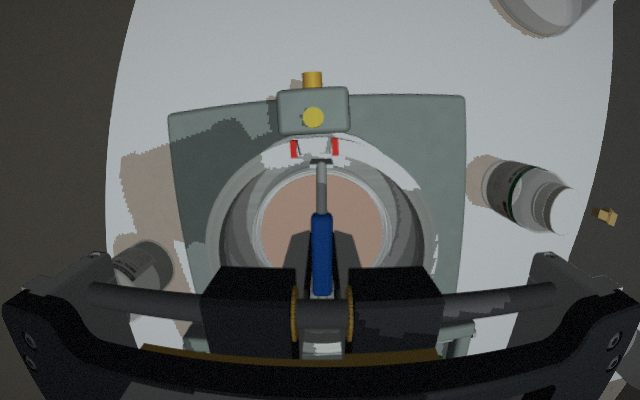

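Emit:
arm_command(plan=[[0,0,0,-0.0015,0],[0,0,0,-0.003,0],[0,0,0,-0.004,0],[0,0,0,-0.004,0]])

```text
time: 11.88
tool_pos: [0.5758, 0.3346, 0.0554]
ee_rot: [-3.14, 0.0, -1.365]
wrist_force: [-2.1, -0.8, 5.3]
width: 0.0115
```

Emit:
arm_command(plan=[[0.15,0,0,0.001,0],[0.3,0,0,0.001,0],[0.3,0,0,0.001,0],[0.3,0,0,0.001,0],[0.3,0,0,0.001,0]])

```text
time: 12.5
tool_pos: [0.5755, 0.3344, 0.0543]
ee_rot: [3.141, -0.0, -1.365]
wrist_force: [-0.5, 0.7, -0.6]
width: 0.0282
```

```bash
python3 - <<'E'
from fit import *
o=robot.get_obs();print(o['tool_pos'],o['ee_rot'],o['wrist_force'],o['wrist_torque'],o['width']); s=optics.snapshot('wrist')
cv2.imwrite('pics/w10.png',s['image'][:,:,::-1])
E
```

```text
[0.57551858 0.33437966 0.05430713] [ 3.14132519e+00 -1.46049557e-04 -1.36501442e+00] [-0.47275992  0.65118116 -0.64216508] [0.0017322  0.00145738 0.05688889] 0.02817464971106553
```

View pics/w10.png

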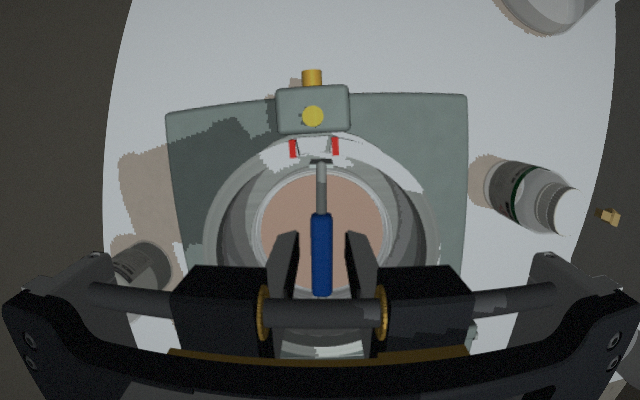

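Emit:
arm_command(plan=[[0.3,0,0,0.03,0],[0.3,0,0,0.08,0],[0.3,0,0,0.14,0],[0.5,-0.02,-0.03,0.18,0],[0.8,-0.06,-0.08,0.19,-4],[1,-0.1,-0.13,0.19,-8],[1,-0.13,-0.18,0.19,-12],[1,-0.16,-0.23,0.19,-12],[1,-0.19,-0.28,0.19,-12],[1,-0.205,-0.33,0.19,-12]])

```text
time: 13.8
tool_pos: [0.3692, 0.0033, 0.245]
ee_rot: [-3.14, -0.001, -1.574]
wrist_force: [0.1, -0.8, -0.3]
width: 0.0926
```

Emit:
arm_command(plan=[[1,0,-0.044,0,0],[1,0,-0.044,0,0],[1,0,-0.044,0,0]])

```text
time: 14.18
tool_pos: [0.3706, -0.0392, 0.2446]
ee_rot: [-3.141, 0.0, -1.575]
wrist_force: [-0.0, 0.7, -0.8]
width: 0.0937
```

```bash
python3 - <<'E'
from fit import *
o=robot.get_obs();print(o['time'],o['tool_pos'],o['ee_rot'],o['wrist_force'],o['wrist_torque'],o['width']); s=snap('wrist','w11.png')
q=proj(s,[[.4438,-.0433,.014]],o)[0].astype(int);x0,y0=q[0]-70,q[1]-65;print(q,x0,y0)
cv2.imwrite('pics/w11z.png',cv2.resize(s['image'][y0:y0+130,x0:x0+140,::-1],(0,0),fx=4.5,fy=4.5,interpolation=cv2.INTER_CUBIC))
s=snap('scene','s11.png')
E
```

```text
14.175 [ 0.37055726 -0.03921712  0.24463494] [-3.14129270e+00  4.86544204e-04 -1.57473490e+00] [-0.02832702  0.70390664 -0.75498014] [-0.00517638  0.02585848  0.00242131] 0.09370986937498278
[325 125] 255 60
```

View pics/w11z.png

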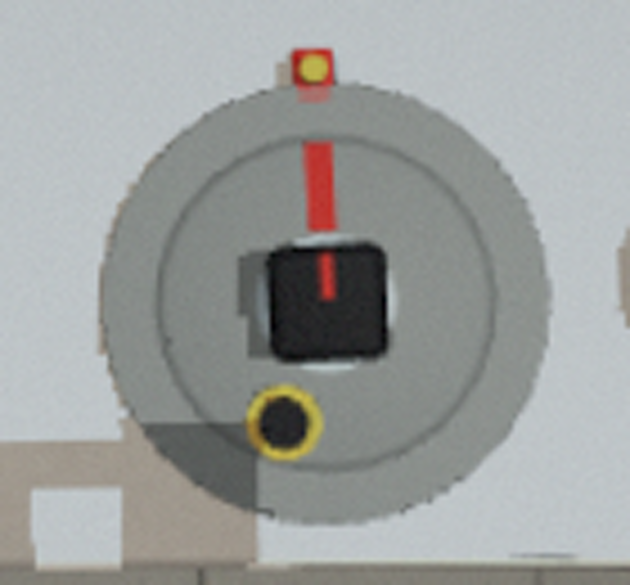

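View pics/w11.png

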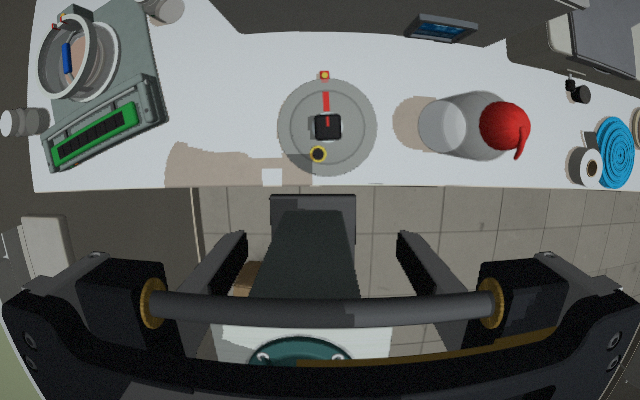

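```bash
python3 - <<'E'
from fit import *
np.set_printoptions(precision=4,suppress=True)
o=robot.get_obs();s=optics.snapshot('wrist')
k=lambda L:np.array(L)/4.5-0.39+[255,60]
c,r=fit_circle(s,o,k([(103,300),(552,295),(325,525),(130,200),(170,140),(225,102),(420,102),(490,155),(530,205),(130,410),(180,470),(250,510),(420,505),(490,455),(535,385)]),.014,.066);print('lid',c,r)
kn=onz(s,k([(268,242),(385,240),(387,360),(270,361)]),.051,o)[:,:2];kc=kn.mean(0)
print('knob',kn,kc,[np.degrees(np.arctan2(*v[::-1])) for v in (kn[0]-kn[3],kn[1]-kn[2])],np.degrees(np.arctan2(*(kn[0]-kn[1])[::-1])),np.degrees(np.arctan2(*(kn[3]-kn[2])[::-1])))
st=onz(s,k([(318,143),(321,228)]),.0155,o)[:,:2];print('stripe',np.degrees(np.arctan2(*(st[0]-st[1])[::-1])),np.degrees(np.arctan2(*(st[0]-c)[::-1])))
key=onz(s,k([(313,68)]),.014,o)[0,:2];print('key',np.hypot(*(key-c)),np.degrees(np.arctan2(*(key-c)[::-1])),np.degrees(np.arctan2(*(key-kc)[::-1])))
tm=onz(s,k([(325,255),(328,298)]),.051,o)[:,:2];print('top mark',np.degrees(np.arctan2(*(tm[0]-tm[1])[::-1])))
E
```

```text
lid [ 0.4427 -0.0451] [-0.0003  0.0002  0.     -0.0008  0.0005  0.0005 -0.0006 -0.0011  0.0003
  0.     -0.0002 -0.0004  0.     -0.0001 -0.0002]
knob [[ 0.4587 -0.0288]
 [ 0.4593 -0.0597]
 [ 0.4272 -0.0603]
 [ 0.4269 -0.0292]] [ 0.443  -0.0445] [np.float64(0.7478160865527879), np.float64(1.1163171790151567)] 91.09344329182302 90.54969656536507
stripe 1.8930849268496373 3.258946118460706
key 0.06967230190726904 3.3378264781219986 2.871304236036946
top mark 3.911162945983356
```

Emit:
arm_command(plan=[[1,0.04,-0.003,-0.02,2],[1,0.0725,-0.0055,-0.06,2],[1,0.0725,-0.0055,-0.12,2],[1,0.0725,-0.0055,-0.17,2],[1,0.0725,-0.0055,-0.2,2],[1,0.0725,-0.0055,-0.22,2],[1,0.0725,-0.0055,-0.22,2],[0.4,0.0725,-0.0055,-0.22,2],[0.3,0.0725,-0.0055,-0.22,2],[0.2,0.0725,-0.0055,-0.22,2]])

```text
time: 15.58
tool_pos: [0.4438, -0.0452, 0.0255]
ee_rot: [-3.14, -0.001, -1.539]
wrist_force: [-0.8, -0.0, -0.3]
width: 0.0675
```

Emit:
arm_command(plan=[[0,0,0,0,0],[0,0,0,0,0],[0,0,0,0,0]])

```text
time: 15.95
tool_pos: [0.4431, -0.0451, 0.0245]
ee_rot: [-3.142, -0.0, -1.54]
wrist_force: [0.3, -0.4, 0.2]
width: 0.0375
```

```bash
python3 - <<'E'
from fit import *
o=robot.get_obs();print(o['time'],o['tool_pos'],o['ee_rot'],o['wrist_force'],o['wrist_torque'],o['width']); s=snap('wrist','w12.png')
E
```

```text
15.95 [ 0.44305245 -0.04511961  0.02453043] [-3.14158918e+00 -8.99356719e-05 -1.53962432e+00] [ 0.31391816 -0.42828142  0.16545013] [ 0.09205382 -0.00047836 -0.02881903] 0.03754126231523035
```

View pics/w12.png

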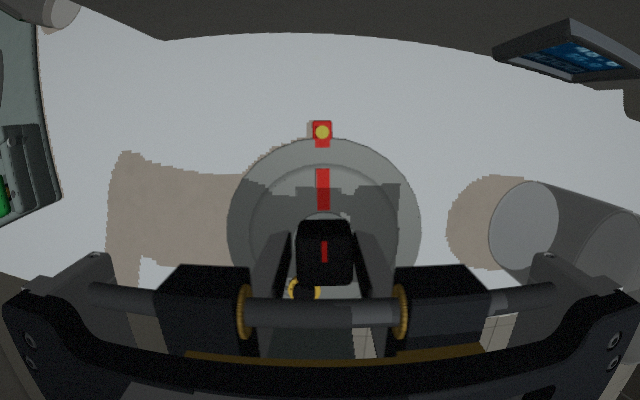

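Emit:
arm_command(plan=[[0,0,0,0,0],[0,0,0,0,0],[0,0,0,0,0],[0,0,0,0,0],[0,0,0,0.015,0],[0,0,0,0.04,0],[0,0,0,0.04,0]])

```text
time: 16.88
tool_pos: [0.4449, -0.0451, 0.0668]
ee_rot: [-3.137, -0.001, -1.539]
wrist_force: [-0.9, 0.6, -3.6]
width: 0.0318
```

```bash
python3 - <<'E'
from fit import *
o=robot.get_obs();print(o['time'],o['tool_pos'],o['ee_rot'],o['wrist_force'],o['wrist_torque'],o['width']); s=snap('wrist','w13.png')
E
```

```text
16.875 [ 0.44488223 -0.04508795  0.06682319] [-3.13653024e+00 -6.66224976e-04 -1.53933608e+00] [-0.92851232  0.64108667 -3.61807956] [ 0.0325995   0.04923466 -0.0557672 ] 0.03181071754592343
```

View pics/w13.png

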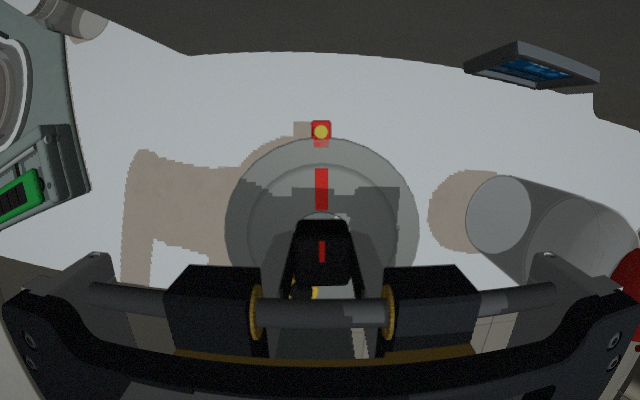

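```bash
python3 - <<'E'
import cv2
a=cv2.imread('pics/w13.png');cv2.imwrite('pics/w13z.png',cv2.resize(a[110:270,215:430],(0,0),fx=3.6,fy=3.6,interpolation=cv2.INTER_CUBIC))
E
```

```text
(no output)
```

View pics/w13z.png

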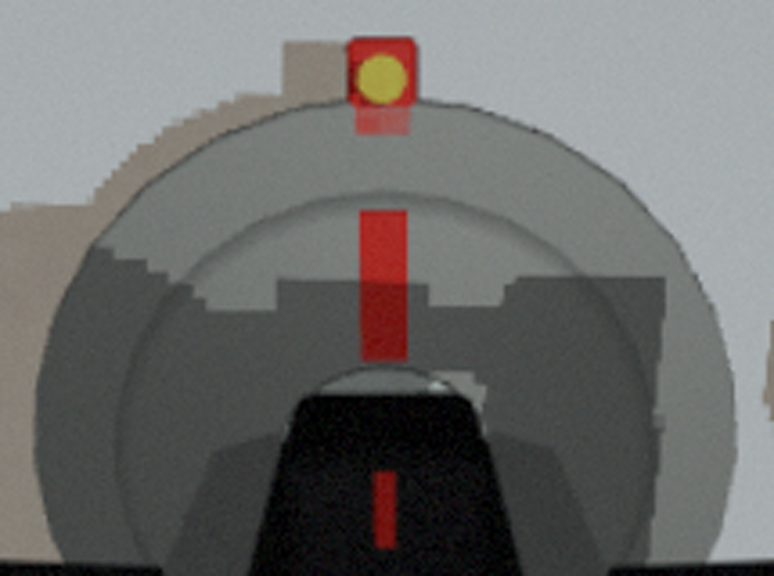

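```bash
python3 - <<'E'
from fit import *
np.set_printoptions(precision=4,suppress=True)
o=robot.get_obs();s=optics.snapshot('wrist');t=o['tool_pos']
k=lambda L:np.array(L)/3.6-0.36+[215,110]
z=t[2]-.0245+.0148
c,r=fit_circle(s,o,k([(35,420),(45,350),(95,248),(145,187),(230,130),(320,103),(430,101),(530,128),(625,187),(700,280),(735,390),(735,450),(715,550),(62,555)]),z,.066)
print('lid',c,r,'off',c-t[:2])
key=onz(s,k([(382,72)]),z,o)[0,:2]-c;print('key yaw',np.degrees(np.arctan2(*key[::-1])),np.hypot(*key),'tool yaw+90',np.degrees(o['ee_rot'][2])+90)
st=onz(s,k([(384,212),(384,358)]),z+.001,o)[:,:2];print(np.degrees(np.arctan2(*(st[0]-st[1])[::-1])))
E
```

```text
lid [ 0.4426 -0.0441] [-0.0007 -0.0005 -0.0007  0.0001  0.0004  0.0002  0.     -0.0001 -0.0002
 -0.0002 -0.0005 -0.001  -0.0007 -0.0013] off [-0.0012  0.0007]
key yaw 2.360017377833199 0.07049955003970018 tool yaw+90 1.8035865726033933
1.7920396623391912
```

Emit:
arm_command(plan=[[0,0,0.01,0.04,0],[0,0,0.03,0.09,1],[0,0.005,0.07,0.13,3],[0,0.01,0.12,0.14,5],[0,0.016,0.17,0.14,7],[0,0.022,0.22,0.14,9],[0,0.028,0.27,0.14,11],[0,0.034,0.32,0.14,13],[0,0.038,0.354,0.14,13.3],[0,0.038,0.354,0.14,13.3]])

```text
time: 18.23
tool_pos: [0.4799, 0.3109, 0.2018]
ee_rot: [3.137, -0.0, -1.304]
wrist_force: [-1.2, -0.4, -4.0]
width: 0.0316
```

```bash
python3 - <<'E'
from fit import *
for i in range(3):
    o=robot.get_obs();s=snap('wrist','w14.png')
    print(o['time'],o['tool_pos'],o['ee_rot'],o['wrist_force'],o['width'])
a=cv2.imread('pics/w14.png');cv2.imwrite('pics/w14z.png',cv2.resize(a[0:270,190:460],(0,0),fx=2.2,fy=2.2,interpolation=cv2.INTER_CUBIC))
E
```

```text
18.225 [0.47994398 0.31089241 0.20181452] [ 3.13712700e+00 -2.70148314e-04 -1.30372662e+00] [-1.1535891  -0.35623448 -3.98353883] 0.03162887089623374
18.275 [0.48012794 0.30933401 0.20220843] [ 3.13734499e+00 -1.30913133e-03 -1.30555668e+00] [-0.11734034 -0.74798728 -3.01225866] 0.03193235792473652
18.325 [0.480363   0.30851617 0.20272737] [ 3.13813360e+00 -1.34313404e-03 -1.30690605e+00] [ 0.74996719  0.04762764 -3.17516026] 0.03169251895460187
```

View pics/w14z.png

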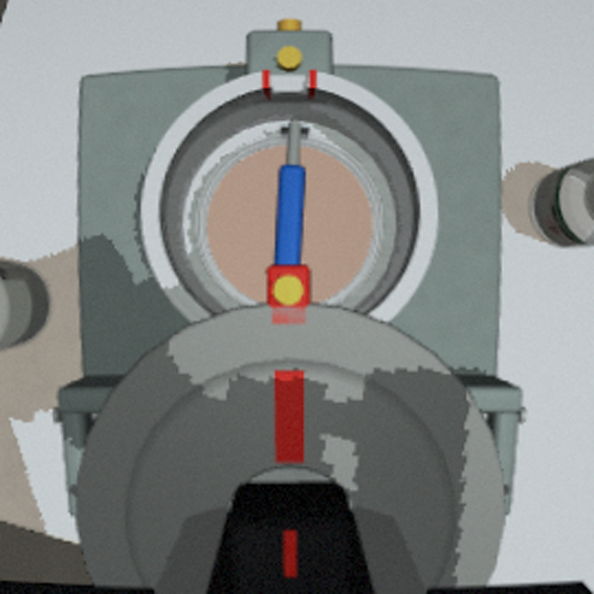

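```bash
python3 - <<'E'
from fit import *
o=robot.get_obs();s=snap('wrist','w15.png');print(o['tool_pos'],o['ee_rot'])
a=s['image'][:,:,::-1];cv2.imwrite('pics/w15z.png',cv2.resize(a[25:160,245:400],(0,0),fx=4.4,fy=4.4,interpolation=cv2.INTER_CUBIC))
E
```

```text
[0.48060789 0.30805647 0.20326779] [ 3.13912864e+00 -1.15642352e-03 -1.30790347e+00]
```

View pics/w15z.png

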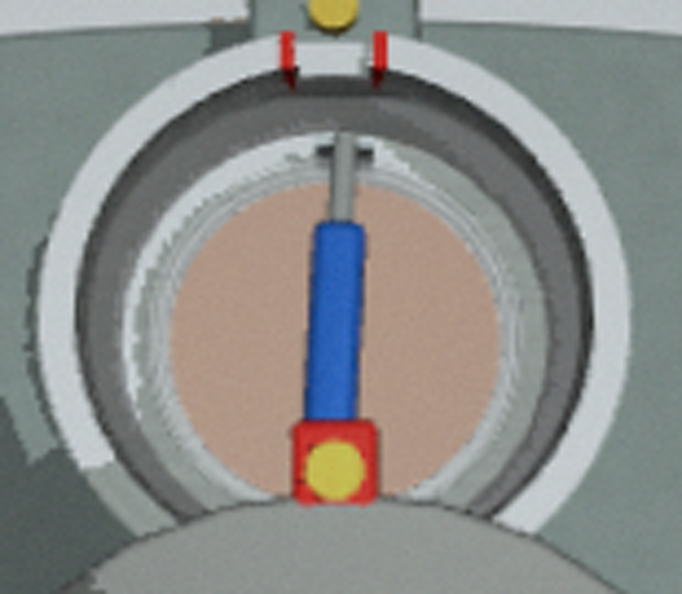

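```bash
python3 - <<'E'
from fit import *
np.set_printoptions(precision=4,suppress=True)
o=robot.get_obs();s=optics.snapshot('wrist');t=o['tool_pos'];print(t,o['ee_rot'])
k=lambda L:np.array(L)/4.4-0.39+[245,25]
ou,r=fit_circle(s,o,k([(40,300),(52,230),(85,160),(140,95),(210,50),(270,34),(400,33),(460,50),(530,95),(590,165),(622,235),(632,300),(620,390),(585,460),(45,370),(72,440)]),.088,.064);print('outer',ou,r)
inn,r=fit_circle(s,o,k([(77,290),(95,225),(125,170),(175,118),(230,88),(285,75),(390,75),(445,88),(505,125),(550,180),(582,240),(592,300),(583,375),(85,370),(105,440)]),.088,.056);print('inner',inn,r)
c=(ou+inn)/2
red=onz(s,k([(287,52),(380,52)]),.088,o)[:,:2];n=red.mean(0)-c;print('notch',np.hypot(*n),np.degrees(np.arctan2(n[1],n[0])))
k2=lambda L:np.array(L)/2.2-0.27+[190,0]
z=t[2]-.0245+.0148
l,r=fit_circle(s,o,k2([(78,490),(90,440),(125,380),(190,330),(260,308),(320,307),(390,328),(450,370),(490,430),(505,490),(495,550),(83,540)]),z,.066);print('lid',l,r,'off',l-t[:2],'lid->jar',c-l)
E
```

```text
[0.4808 0.3079 0.2037] [ 3.1399 -0.0008 -1.3084]
outer [0.5797 0.3361] [-0.     -0.     -0.0001  0.0002  0.0003 -0.0007 -0.0005  0.0001 -0.
  0.      0.0003  0.0002 -0.0001 -0.0008  0.0001 -0.0004]
inner [0.5777 0.3358] [-0.0001 -0.0002  0.0001  0.0004  0.     -0.0009 -0.0006  0.0005  0.0006
 -0.0002  0.0002 -0.0004 -0.0011 -0.0011  0.0002]
notch 0.058436019033424165 15.346971209213255
lid [0.4787 0.3078] [-0.0006 -0.0005 -0.0001 -0.      0.0001  0.0002  0.      0.0001 -0.0003
 -0.0006 -0.0029 -0.0018] off [-0.0021 -0.0001] lid->jar [0.1    0.0281]
```

Emit:
arm_command(plan=[[0,0.03,0.009,0,0],[0,0.065,0.018,0,0],[0,0.098,0.027,-0.02,0],[0,0.098,0.027,-0.05,0],[0,0.098,0.027,-0.075,0],[0,0.098,0.027,-0.075,0],[0,0.098,0.027,-0.075,0],[0,0.098,0.027,-0.075,0]])

```text
time: 19.48
tool_pos: [0.58, 0.3361, 0.132]
ee_rot: [-3.138, 0.001, -1.308]
wrist_force: [-0.4, 0.5, -4.0]
width: 0.0323
```

```bash
python3 - <<'E'
from fit import *
for i in range(2):
    o=robot.get_obs();s=snap('wrist','w16.png')
    print(o['time'],o['tool_pos'],o['ee_rot'],o['wrist_force'],o['width'])
a=cv2.imread('pics/w16.png');cv2.imwrite('pics/w16z.png',cv2.resize(a[80:270,200:440],(0,0),fx=3.1,fy=3.1,interpolation=cv2.INTER_CUBIC))
E
```

```text
19.475 [0.58001844 0.33614147 0.1319896 ] [-3.13771583e+00  6.01133363e-04 -1.30765638e+00] [-0.41919187  0.47516886 -3.99151594] 0.03226169085168471
19.525 [0.57992169 0.33620192 0.1317849 ] [-3.13799621e+00  5.76978415e-04 -1.30757279e+00] [ 0.08526399  0.32847667 -3.34141417] 0.03166010975886844
```

View pics/w16z.png

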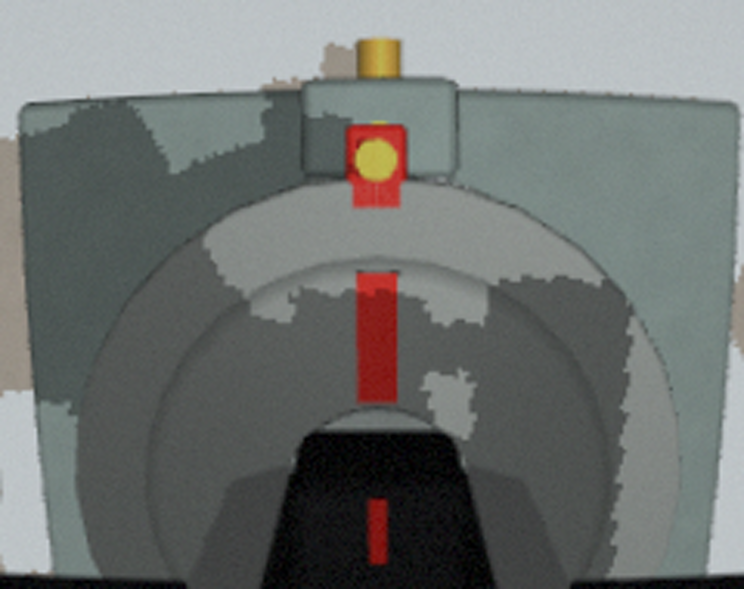

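```bash
python3 - <<'E'
from fit import *
np.set_printoptions(precision=4,suppress=True)
o=robot.get_obs();s=optics.snapshot('wrist');t=o['tool_pos'];print(t,o['ee_rot'])
k=lambda L:np.array(L)/3.1-0.34+[200,80]
a=np.radians(15.15);u=np.array([np.cos(a),np.sin(a)]);v=np.array([-u[1],u[0]])
T=onz(s,k([(25,103),(735,104)]),.012,o)[:,:2]
print('tray corners',T,'jar from corners',T.mean(0)-u*.0925, 'width',np.hypot(*(T[0]-T[1])))
d=T[0]-T[1];print('yaw',np.degrees(np.arctan2(-d[0],d[1])))
B=onz(s,k([(308,83),(453,80)]),.074,o)[:,:2];print('block back',B,(B.mean(0)-[.578,.3357])@u,(B.mean(0)-[.578,.3357])@v,np.hypot(*(B[0]-B[1])))
z=t[2]-.0245+.0148
l,r=fit_circle(s,o,k([(80,450),(85,400),(105,345),(150,275),(215,222),(290,190),(460,187),(540,220),(610,275),(655,345),(677,410),(680,470),(85,520),(672,540)]),z,.066);print('lid',l,r,l-t[:2])
key=onz(s,k([(376,158)]),z,o)[0,:2]-l;print('key',np.degrees(np.arctan2(*key[::-1])),np.hypot(*key)); st=onz(s,k([(377,275),(377,400)]),z+.001,o)[:,:2];print(np.degrees(np.arctan2(*(st[0]-st[1])[::-1])))
E
python3 - <<'E'
import cv2
a=cv2.imread('pics/w6.png');
print(a.shape)
E
```

```text
[0.5797 0.3362 0.1314] [-3.1386  0.0004 -1.3074]
tray corners [[0.6365 0.4701]
 [0.6957 0.2497]] jar from corners [0.5768 0.3357] width 0.22822102096998947
yaw 15.02804761164993
block back [[0.6594 0.3764]
 [0.6693 0.3425]] 0.08958130078065568 0.0003416888235005945 0.03533108411916008
lid [0.5787 0.3365] [-0.0011 -0.0005 -0.0004  0.0002  0.0003  0.0001  0.0001  0.0001  0.0002
 -0.0004 -0.0006 -0.0012 -0.0012 -0.0007] [-0.001   0.0003]
key 15.776196675286176 0.06989161555768587
15.076084253037294
(400, 640, 3)
```

Emit:
arm_command(plan=[[0,-0.0008,-0.001,-0.005,0.3],[0,-0.0008,-0.001,-0.01,0.3],[0,-0.0008,-0.001,-0.013,0.3],[0,-0.0008,-0.001,-0.015,0.3],[0,-0.0008,-0.001,-0.015,0.3]])

```text
time: 20.25
tool_pos: [0.5782, 0.3349, 0.1142]
ee_rot: [3.141, -0.0, -1.302]
wrist_force: [0.6, -0.4, -2.8]
width: 0.0318
```

Emit:
arm_command(plan=[[0,0,0,-0.0015,0],[0,0,0,-0.003,0],[0,0,0,-0.0045,0],[0,0,0,-0.0045,0]])

```text
time: 20.75
tool_pos: [0.5781, 0.3349, 0.1097]
ee_rot: [3.141, -0.0, -1.302]
wrist_force: [0.3, 0.3, -3.7]
width: 0.0319
```

Emit:
arm_command(plan=[[0,0,0,-0.0015,0],[0,0,0,-0.003,0],[0,0,0,-0.0045,0],[0,0,0,-0.0055,0],[0,0,0,-0.0055,0]])

```text
time: 21.38
tool_pos: [0.5782, 0.3349, 0.1043]
ee_rot: [3.141, -0.0, -1.302]
wrist_force: [-0.2, -0.5, -3.9]
width: 0.0322
```

```bash
python3 - <<'E'
from fit import *
for i in range(2):
    o=robot.get_obs();s=snap('wrist','w17.png')
    print(o['time'],o['tool_pos'],o['ee_rot'],o['wrist_force'],o['wrist_torque'],o['width'])
a=cv2.imread('pics/w17.png');cv2.imwrite('pics/w17z.png',cv2.resize(a[60:270,180:460],(0,0),fx=2.8,fy=2.8,interpolation=cv2.INTER_CUBIC))
E
```

```text
21.375 [0.57819006 0.33491706 0.10433451] [ 3.14132727e+00 -1.42143913e-04 -1.30209090e+00] [-0.20470157 -0.47171956 -3.93206459] [-0.00864443 -0.00127232  0.00037693] 0.032204404220090486
21.425 [0.57822561 0.33492915 0.1044354 ] [ 3.14145459e+00 -6.20466343e-05 -1.30218164e+00] [ 0.48716406 -0.20824219 -3.12313663] [-0.00099934 -0.00256884  0.05973617] 0.031832496960865105
```

View pics/w17z.png

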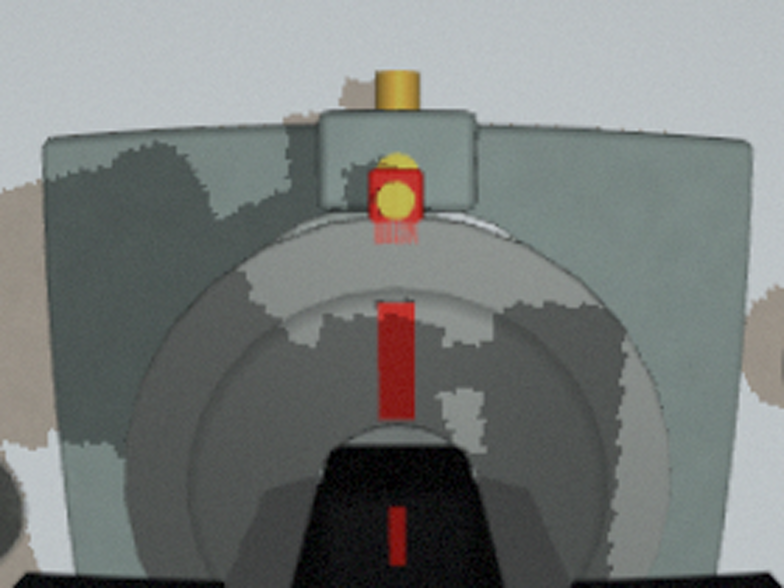

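Emit:
arm_command(plan=[[0,0,0,-0.001,0],[0,0,0,-0.002,0],[0,0,0,-0.002,0]])

```text
time: 21.85
tool_pos: [0.5785, 0.335, 0.1036]
ee_rot: [-3.14, 0.0, -1.302]
wrist_force: [-0.5, 0.1, 1.5]
width: 0.0321
```

Emit:
arm_command(plan=[[0.3,0,0,0.001,0],[0.6,0,0,0.001,0],[0.6,0,0,0.001,0],[0.6,0,0,0.03,0],[0.6,0,0,0.07,0],[0.6,-0.02,-0.005,0.12,0],[0.5,-0.06,-0.015,0.17,0],[0.3,-0.09,-0.024,0.17,0],[0.1,-0.09,-0.024,0.17,0],[0,-0.09,-0.024,0.17,0]])

```text
time: 23.1
tool_pos: [0.4887, 0.311, 0.2718]
ee_rot: [3.141, -0.0, -1.302]
wrist_force: [0.0, 0.3, 1.3]
width: 0.0206
```

```bash
python3 - <<'E'
from fit import *
for i in range(2):
    o=robot.get_obs();s=snap('wrist','w18.png')
    print(o['time'],o['tool_pos'],o['ee_rot'],o['wrist_force'],o['wrist_torque'],o['width'])
a=cv2.imread('pics/w18.png');cv2.imwrite('pics/w18z.png',cv2.resize(a[0:270,180:460],(0,0),fx=2.8,fy=2.2,interpolation=cv2.INTER_CUBIC))
for n in('scene','side'):
    s=snap(n,n+'18.png');q=proj(s,[[.53,.32,.08]])[0].astype(int);a=s['image'][:,:,::-1]
    x0,y0=max(0,q[0]-50),max(0,q[1]-50); cv2.imwrite(f'pics/{n}18z.png',cv2.resize(a[y0:y0+100,x0:x0+100],(400,400),interpolation=cv2.INTER_CUBIC))
cv2.imwrite('pics/c18.png',np.hstack([cv2.imread('pics/scene18z.png'),cv2.imread('pics/side18z.png')]))
E
```

```text
23.1 [0.48872642 0.31095118 0.2717915 ] [ 3.14124660e+00 -3.20673798e-04 -1.30231976e+00] [0.00761002 0.32176033 1.31841182] [ 0.03230555 -0.02052482  0.02947784] 0.02062181149501053
23.15 [0.48887286 0.31091869 0.27123917] [ 3.14014705e+00 -5.35326489e-04 -1.30251582e+00] [-0.11172605 -0.38908087 -0.54060293] [-0.02115228  0.05887825  0.03001549] 0.016131531146374674
```

View pics/w18.png

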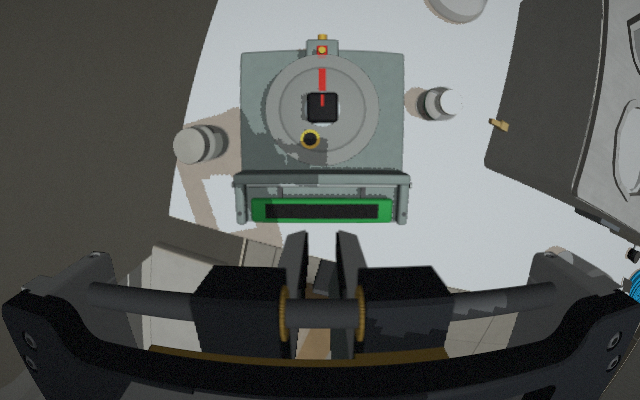

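View pics/c18.png

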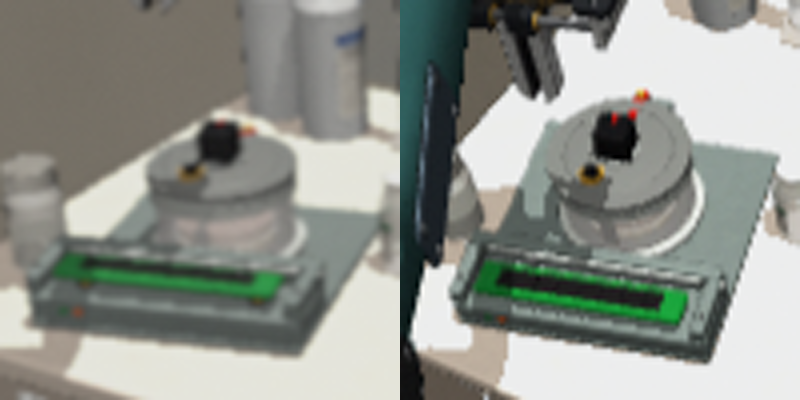

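```bash
python3 - <<'E'
from fit import *
np.set_printoptions(precision=4,suppress=True)
for i in range(2):
    o=robot.get_obs();s=snap('wrist','w19.png')
t=o['tool_pos'];print(o['time'],t,o['ee_rot'],o['wrist_force'],o['width'])
a=cv2.imread('pics/w19.png');cv2.imwrite('pics/w19z.png',cv2.resize(a[160:240,222:422],(0,0),fx=4,fy=4,interpolation=cv2.INTER_CUBIC))
im=s['image'].astype(int);m=(im[:,:,1]>im[:,:,0]+40)&(im[:,:,1]>im[:,:,2]+30);m[:150]=0;m[235:]=0
ys,xs=np.nonzero(m);P=onz(s,np.stack([xs,ys],1),.058,o)[:,:2]
r=cv2.minAreaRect((P*1000).astype(np.float32));print(r,xs.min(),xs.max(),ys.min(),ys.max())
E
```

```text
23.35 [0.4888 0.3109 0.2712] [ 3.1397 -0.0006 -1.3026] [ 0.6756 -0.0611 -0.8645] 0.0017852112421110327
((453.5108947753906, 302.47723388671875), (33.12270736694336, 187.49496459960938), 15.223739624023438) 251 392 198 222
```

View pics/w19z.png

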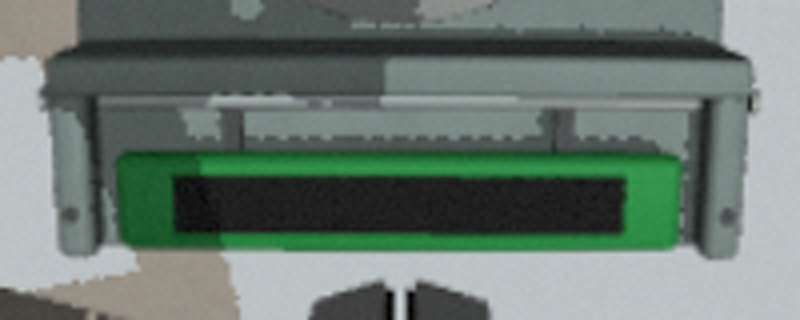

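Emit:
arm_command(plan=[[0,-0.0416,-0.0105,-0.02,0],[0,-0.0416,-0.0105,-0.08,0],[0,-0.0416,-0.0105,-0.14,0],[0,-0.0416,-0.0105,-0.18,0],[0,-0.0416,-0.0105,-0.195,0],[0,-0.0416,-0.0105,-0.195,0],[0,-0.0416,-0.0105,-0.195,0]])

```text
time: 24.28
tool_pos: [0.4483, 0.3013, 0.0799]
ee_rot: [-3.137, 0.001, -1.302]
wrist_force: [0.1, -0.1, 0.3]
width: 0.0004
```

```bash
python3 - <<'E'
from fit import *
np.set_printoptions(precision=4,suppress=True)
for i in range(2):
    o=robot.get_obs();s=snap('wrist','w20.png')
t=o['tool_pos'];print(o['time'],t,o['ee_rot'],o['wrist_force'],o['width'])
a=np.radians(15.15);u=np.array([np.cos(a),np.sin(a)]);v=np.array([-u[1],u[0]])
for c in ([.4535,.3025],[.4521,.3015]): print((t[:2]-c)@u,(t[:2]-c)@v)
E
```

```text
24.325 [0.4483 0.3013 0.0801] [-3.137   0.0009 -1.3021] [ 0.986  -0.1082  0.6314] 0.0006694760423654586
-0.005309021231297364 0.00020112301382995004
-0.0036963313858427837 0.0008004822236263123
```

View pics/w20.png

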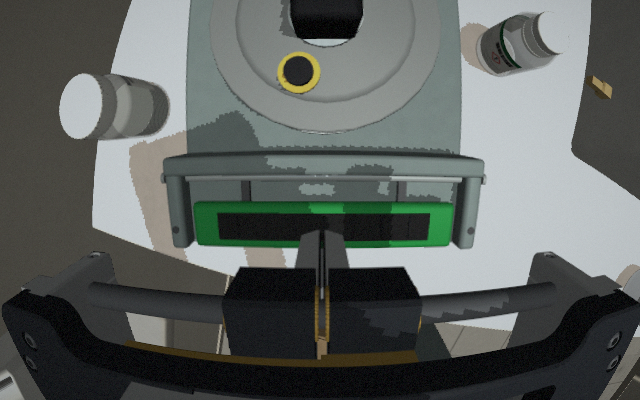

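Emit:
arm_command(plan=[[0,0,-0.0005,-0.008,0],[0,0,-0.0005,-0.014,0],[0,0,-0.0005,-0.018,0],[0,0,-0.0005,-0.021,0],[0,0,-0.0005,-0.023,0],[0,0,-0.0005,-0.023,0]])

```text
time: 25.12
tool_pos: [0.446, 0.2997, 0.0553]
ee_rot: [3.14, -0.0, -1.302]
wrist_force: [-3.5, -2.6, 5.4]
width: 0.0007
```

Emit:
arm_command(plan=[[0,0,0,-0.001,0],[0,0,0,-0.002,0],[0,0,0,-0.003,0],[0,0,0,-0.004,0],[0,0,0,-0.005,0],[0,0,0,-0.005,0]])

```text
time: 25.88
tool_pos: [0.4458, 0.2997, 0.0507]
ee_rot: [3.14, -0.0, -1.302]
wrist_force: [-4.2, -1.5, 7.5]
width: 0.0
```

Emit:
arm_command(plan=[[0,0,0,-0.001,0],[0,0,0,-0.002,0],[0,0,0,-0.003,0],[0,0,0,-0.003,0]])

```text
time: 26.38
tool_pos: [0.4459, 0.2997, 0.0502]
ee_rot: [3.141, -0.0, -1.302]
wrist_force: [-8.6, -4.7, 17.6]
width: 0.0002
```

Emit:
arm_command(plan=[[0,0,0,-0.0015,0],[0,0,0,-0.0015,0],[0,0,0,0.002,0],[0,0,0,0.006,0],[0,0,0,0.012,0],[0,0,0,0.03,0],[0,0,0,0.07,0],[0,0.03,0.008,0.13,0],[0,0.04,0.01,0.19,0],[0,0.04,0.01,0.2,0]])

```text
time: 27.62
tool_pos: [0.4893, 0.311, 0.2534]
ee_rot: [-3.131, 0.002, -1.303]
wrist_force: [-0.3, -0.1, 0.7]
width: 0.0005
```

```bash
python3 - <<'E'
from fit import *
np.set_printoptions(precision=4,suppress=True)
for i in range(3):
    o=robot.get_obs();s=snap('wrist','w21.png')
t=o['tool_pos'];print(o['time'],t,o['ee_rot'],o['wrist_force'],o['width'])
im=s['image'].astype(int);m=(im[:,:,1]>im[:,:,0]+40)&(im[:,:,1]>im[:,:,2]+30);m[:150]=0;m[255:]=0
ys,xs=np.nonzero(m)
for z in (.058,.051):
    P=onz(s,np.stack([xs,ys],1),z,o)[:,:2];print(z,cv2.minAreaRect((P*1000).astype(np.float32)),xs.min(),xs.max(),ys.min(),ys.max())
a=cv2.imread('pics/w21.png');cv2.imwrite('pics/w21z.png',cv2.resize(a[0:250,200:440],(0,0),fx=2.4,fy=2.4,interpolation=cv2.INTER_CUBIC))
for n in('scene','side'):
    s=snap(n,n+'21.png');q=proj(s,[[.53,.32,.08]])[0].astype(int);a=s['image'][:,:,::-1]
    x0,y0=max(0,q[0]-50),max(0,q[1]-50); cv2.imwrite(f'pics/{n}21z.png',cv2.resize(a[y0:y0+100,x0:x0+100],(400,400),interpolation=cv2.INTER_CUBIC))
cv2.imwrite('pics/c21.png',np.hstack([cv2.imread('pics/scene21z.png'),cv2.imread('pics/side21z.png')]))
E
```

```text
27.725 [0.4877 0.3104 0.2495] [-3.1365  0.001  -1.3022] [-0.3799  0.2174  0.8282] 0.0005307971673588768
0.058 ((454.9211730957031, 302.792724609375), (30.038331985473633, 183.29466247558594), 15.405527114868164) 249 394 202 225
0.051 ((453.04058837890625, 302.2875061035156), (30.6051025390625, 186.75318908691406), 15.405527114868164) 249 394 202 225
```

View pics/w21z.png

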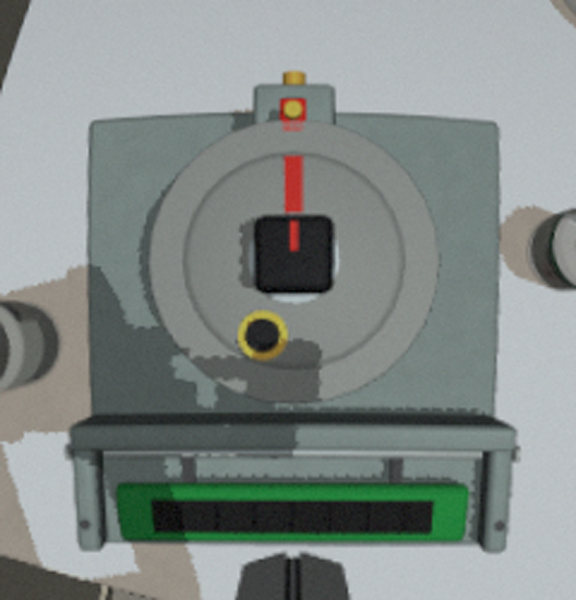

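View pics/c21.png

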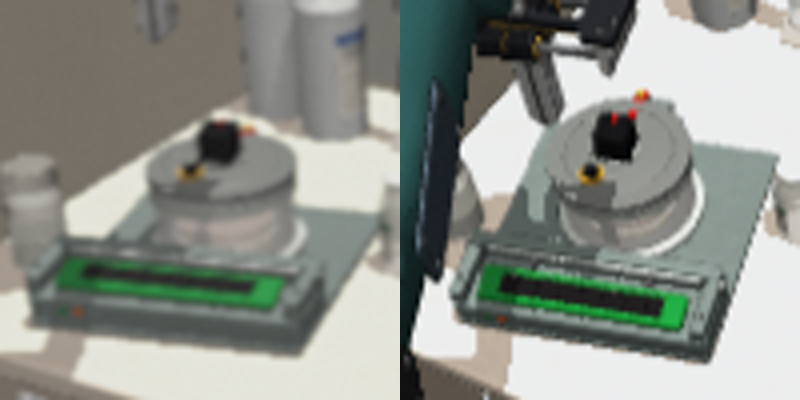

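View pics/scene21.png

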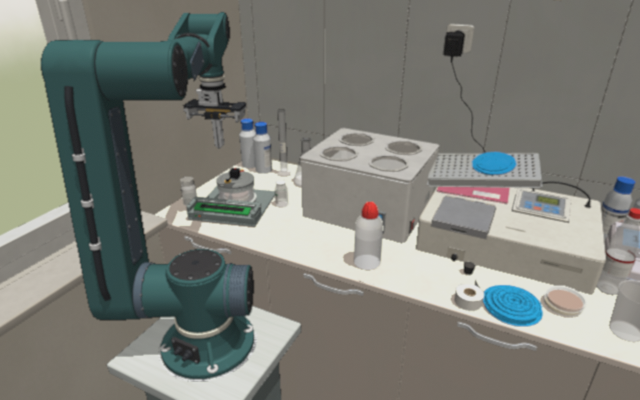

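```bash
python3 - <<'E'
from fit import *
o=robot.get_obs();print(o['time'],o['qvel'],o['wrist_force']); print(robot.close_job())
E
```

```text
27.875 [ 3.11248510e-04  8.71846694e-03  1.46290270e-02  6.27530090e-04
 -4.45419003e-06 -1.63129327e-03] [-0.73077391 -0.21308215 -0.24948835]
the job is handed in; nothing more can be done
None
```

The job is finished and was handed in at about 27.9 s, inside the 72 s limit. No verdict was reported.

- **Carrier:** I gripped it by the blue bar. The bar turned by about 50° to line up with the jaws as they closed. It was carried level over the wash bottle and set on the jar floor. The force at touchdown was about 7 N, and it came free cleanly when the fingers opened. In the next wrist picture it stood upright in the jar.
- **Lid:** I gripped it by the knob, turned it to the station's direction (about 15°), and lowered it without snagging. Contact came at a tool height of 103.6 mm; a fully seated lid should give about 103.5 mm. The final pictures show the key between the red marks and the lid flat on the rim.
- **Start bar:** I pressed within about 1 mm of its middle along its length. It moved at about 5 to 8 N, then the force rose sharply to 17.6 N at 50.2 mm, which means it was against its stop. I pressed 1.5 mm further and withdrew straight up. In the last pictures it is down and both ends look level.

**Not checked or in disagreement:**
- I could not read the bar's two joint angles directly, so "fully down and level" rests on the force and the pictures.
- The tool reading at the stop was about 1.4 mm lower than I calculated.
- The camera's readings of the jar's axis differed by up to 2 mm between views, which was inside the 2.5 mm play of the lid's plug.
- The wash bottle, vial, small bottle, stopper and label roll stood where they were in the last scene view, judged by eye.

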